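Check the bail and hang up the sample pail

ROBOT

A 6-joint arm with a two-finger parallel gripper is mounted at the origin on the work surface. World frame = base frame: x ahead of the robot, y to its left, z up, the work surface at z = 0. Lengths are in m, angles in rad, forces in N, time in s.
With the tool pointing down it reaches from about 0.275 to 0.85 m from the base axis. Payload 5.2 kg.
Tool frame: the origin (TCP) lies midway between the tips of the shut fingers; the grasp point (between the pads) lies 19 mm behind it; z points along the fingers, y is the direction in which the jaws open and shut (so a half turn about z gives the same grasp; the last joint's range is limited). The gripper opens to 85 mm and grips with 20 to 120 N. Pads are 22 mm wide; open, the fingers measure 114 mm over their backs; the gripper's body (76 mm by 85 mm) begins 54 mm behind the grasp point. The pads swing forward as they close: fully open they stand 13 mm farther back than shut.
Start: joints at [-1.374, 0.259, 1.535, -0, 1.348, -0.203], TCP at [0.214, -0.507, 0.231] pointing down, gripper open.
Joint ranges: [-3.14, 3.14], [-0.91, 2.08], [0.19, 2.58], [-1.22, 4.36], [0.22, 2.71], [-3.12, 3.12]. Speed limits (rad/s): [2.57, 2.57, 3.14, 3.14, 3.14, 3.14].

INTERFACE

Orientations are given as a rotation vector (axis times angle).
In Python, from cell import * gives the robot as it stands. The module is installed in compiled form; this text tells all that it offers.
- The arm moves only by the tool arm_command, never from a script. Its argument "moves" is a list of rows, each an object with "offset": the shift along the tool's x, y, z in m, a list of three; "dr": the turn, a rotation vector about the tool's x, y, z in degrees, a list of three; "gripper": the closure, from 0 (fully open) to 1 (shut). In form: [{"offset": [tx, ty, tz], "dr": [ax, ay, az], "gripper": gripper}, ...]. A call has 1 to 8 rows; each row shifts and turns the commanded pose from where the row before left it, along the tool's axes as they then stand; what a row does not reach is not made up. A row lasts 1/10 s, in which the tool goes at most 50 mm and 8.59 degrees, less where a joint would pass 70% of its speed; a pose out of reach is approached as far as the arm can. A call is refused whole if a number of a shift passes 0.05 or a number of a turn 8.59, either way. A call with a gripper value outside its range is refused whole. The fingers move at their own pace and stop on an object; the grip force is fixed at half the most. Time passes only in rows, so rows that do not move let the fingers close. It gives the time, the measured TCP pose, the force and the opening at its end, in the units of the state.
- get_state(): the state, without advancing time (a new reading comes with each control period).
- get_image(name): name is "side" or "top" or "wrist"; returns a dict with "image" (420x560x3 uint8, blue, green, red), "depth" (420x560 float32, m along the optical axis (not along the pixel's ray), 0 where there is no reading), "fovy" (degrees; the focal length in pixels is half the picture's height over the tangent of half this angle, whatever the lens; pixels are square), "cx", "cy" (the principal point, pixels), "R" (3x3) and "t" (3): a world point X has camera coordinates R X + t; the wrist camera has in their place "mount" (4x4, takes a point from camera to tool coordinates, whose origin is the TCP and whose axes are the flange's). Camera axes: x right, y down, z forward; pixel columns grow to the right and rows downward; lengths in m; the calibration is good to about 2 mm. A picture is of the moment at which its call begins: read the wrist's pose just before it.
- finish_job(): hands the job in, once; it reports no verdict.
The state is a dict: "time": time; "joint_positions": joint angles; "qd": joint speeds; "tau": joint torques, N m; "position": TCP position; "ee_rot": TCP orientation; "contact_force": force on the tool from outside, world axes, zero at the start; "wrist_torque": the same for the moment, N m; "opening": opening from 0.0 (shut) to 1.0 (fully open).
Only numpy, scipy, OpenCV 4.12 (cv2) and the standard library are available. Lean on these libraries where they do the work, as an engineer would, in place of code of your own. Each camera call takes 0.05 s, during which the arm holds its last target.

TASK

Swing the pail's wire bail up from where it lies flat, through its whole arc until it meets its stop just past upright, to check that it does not bind, while the pail stays standing on the bench. Then lift the pail by its bail and hang it on the stand, with the bail resting in the hollows of both prongs and the plain grip sleeve between them, hanging still and clear of the bench. Keep the pail upright all the while so that nothing spills, and do not shift the other things on the bench.

Things in the scene. Friction and masses are not known exactly. Their poses are not given: they have to be found in the camera images.
- pail: Lidded round stainless pail, 100 mm high, base 112 mm, rim 128 mm across, 0.5 to 0.9 kg with its bail. Origin at the centre of its underside, z up. The bail turns about the pail's own y axis, on ears 82 mm above the underside on the centre line; lying flat it points along the pail's -x, on the side towards the robot. Pushed at the top with more than about 2.5 N it may slide or tip.
- bail (a joint): Angle of the bail: 0 lying flat and level (pointing to the pail's -x), 1.57 upright, 1.68 at its stop leaning just past upright to the pail's +x. It turns freely with slight friction (under 1 N at the sleeve, weight included): let go low in its arc it falls flat again, near upright and at the stop it stays.
- grip (a point): Centre of the grey grip sleeve (14 mm diameter, 52 mm long) midway along the crossbar, 80 mm from the hinge line, 62 mm above the lid when upright; its axis is the pail's y. Bare 6 mm wire reaches 56 mm either side, then bends back to the ears at 73 mm. Flat, it is 9 mm clear of the rim, too narrow for a finger: raise it from outside and below. Axes turn with the bail.
- stand: Hook stand fixed to the bench: foot plate 190 x 150 x 10 mm, column 22 x 30 mm, 235 mm high, its near face 95 mm to the stand's +x of the origin; from its top two 8 mm prongs point to the stand's -x (roughly the robot), 38 mm either side of the middle. They go into the pail's opening between lid and crossbar, level, from the front. Origin on the bench straight below the seat.
- seat (a point): Where the crossbar's centre lies when hung, along the stand's y: midway between the V hollows of the two prongs, 215 mm above the bench. In front the upturned prong tips stand 26 mm higher than this point and end 30 mm to -x of it; behind, from 30 mm to +x back to the column, the prongs' tops are 16 mm higher. Undersides of the prongs: 11 mm below this point. Clear gap between prongs 68 mm.
- tipbox: Closed box of pipette tips, yellow base, 120 x 80 x 65 mm, bystander; origin under its centre.
- tipbox2: Closed box of pipette tips, blue base, 120 x 80 x 65 mm, bystander; origin under its centre.
- dishes: Two stacked covered dishes, 90 mm across, 33 mm high, bystander; origin under its centre.
- tuberack: Metal tube rack 70 x 170 x 50 mm, tubes stand 75 mm high, bystander; origin under its centre.
- bottle: Small glass jar with a screw cap, 60 mm across, 110 mm high, bystander; origin under its centre.
- pen: Marker pen 110 mm long, 14 mm thick, lying, bystander; origin under its centre.
- tray: Shallow steel tray 120 x 200 x 25 mm, bystander; origin under its centre.
Mind the look-alikes: they are no part of the job. Leave any brown or turquoise look-alike of the pail alone.

How it is judged:
On the way, in this order (a step that is already met when the one before it is completed fails the run):
1. the bail is swung to its stop (above 1.62 rad) with the pail standing on the bench (value of joint bail above 1.62 rad and height (world z) of pail below 0.008 m and angle between pail's own z axis and vertical below 0.1 rad), for 0.2 s.
2. the pail is lifted clear of the bench by its bail (height (world z) of pail above 0.03 m and value of joint bail above 1 rad), for 0.2 s.
At the end, for the whole second after the job is handed in: The pail hangs still (under 30 mm/s) and upright (within 0.3 rad) on the stand, more than 30 mm clear of the bench, its weight on the prongs; the sleeve's centre is within 12 mm front to back, 14 mm sideways and 8 mm in height of the seat, the crossbar square across both prongs within 0.15 rad (x of grip in the frame of seat between -0.012 and 0.012 m and y of grip in the frame of seat between -0.014 and 0.014 m and z of grip in the frame of seat between -0.008 and 0.008 m and angle between the y axis of grip and the y axis of seat, either way round below 0.15 rad and angle between pail's own z axis and vertical below 0.3 rad and height (world z) of pail above 0.03 m and contact force between pail and stand above 2 N and linear speed of pail below 0.03 m/s); the robot touches nothing.
It fails at once if the pail is tipped by more than 0.45 rad (angle between pail's own z axis and vertical above 0.45 rad).
It fails at once if a bystander is shifted by more than 25 mm (distance of any of tipbox, tipbox2, dishes, tuberack, bottle, pen, tray from where it was at the start of the episode above 0.025 m).
It also fails if it takes over 72 s, if anything falls off the work surface, if the arm or the gripper's body presses on something with over 40 N, if the wrist force passes 120 N, or if a joint passes its speed limit or range.

## Working session

There is one attempt and no reset: what is moved stays moved. The work goes in short steps, Python scripts to look and compute and a tool call to move; the robot and the scene stay as the last step left them, time stands still between calls to the robot, and variables do not carry over. Pictures are saved under pics/ and viewed, and the job is handed in when it is done.

Besides the shell and the picture viewer there is one more tool, called after "Call:" by a JSON object that holds its "op" and its "data", one argument or row to a line. arm_command: Moves the arm, as the interface text tells. Its arguments: {"type":"object","properties":{"moves":{"type":"array"}},"required":["moves"]}

```bash
mkdir -p pics; ls
cat > h.py <<'E'
from cell import *
import numpy as np, cv2
from scipy.spatial.transform import Rotation as Ro
def cam(n):
    s=get_state(); g=get_image(n); g['s']=s
    return g
def K(g):
    f=g['image'].shape[0]/2/np.tan(np.radians(g['fovy'])/2); return f
def world(g,u,v,d=None):
    f=K(g)
    if d is None: d=g['depth'][int(round(v)),int(round(u))]
    c=np.array([(u-g['cx'])/f*d,(v-g['cy'])/f*d,d])
    if 'mount' in g:
        M=np.array(g['mount']);p=M[:3,:3]@c+M[:3,3]
        return Ro.from_rotvec(g['s']['ee_rot']).as_matrix()@p+np.array(g['s']['position'])
    return np.array(g['R']).T@(c-np.array(g['t']))
def cloud(g):
    f=K(g); d=g['depth']; v,u=np.mgrid[:d.shape[0],:d.shape[1]]
    c=np.stack([(u-g['cx'])/f*d,(v-g['cy'])/f*d,d],-1)
    if 'mount' in g:
        M=np.array(g['mount']);p=c@M[:3,:3].T+M[:3,3]
        w=p@Ro.from_rotvec(g['s']['ee_rot']).as_matrix().T+np.array(g['s']['position'])
    else: w=(c-np.array(g['t']))@np.array(g['R'])
    w[d==0]=np.nan
    return w
def save(g,n,crop=None,k=1):
    im=g['image']
    if crop: x0,y0,x1,y1=crop; im=im[y0:y1,x0:x1]
    im=cv2.resize(im,None,fx=k,fy=k,interpolation=cv2.INTER_CUBIC); cv2.imwrite('pics/'+n+'.png',im)
E
python3 - <<'E'
from h import *
import pickle
print(get_state())
for n in ('side','top','wrist'):
    g=cam(n); save(g,n+'0'); pickle.dump(g,open(n+'0.pkl','wb'))
    print(n,g['fovy'],g['cx'],g['cy'],g.get('R'),g.get('t'),g.get('mount'))
E
```

```text
pics
{'time': 0.0, 'joint_positions': array([-1.37381097e+00,  2.59359859e-01,  1.53608258e+00, -2.43674023e-05,
        1.34802407e+00, -2.02832984e-01]), 'qd': array([ 1.91229856e-04, -3.24878400e-04,  6.67984442e-04, -9.75424220e-04,
       -4.86035118e-04,  1.76738218e-05]), 'tau': array([ 1.15993930e-04, -4.46024823e+01, -2.90573537e+01, -2.33331093e-04,
        1.18399176e-02, -7.45984948e-06]), 'position': array([ 0.21397783, -0.50608643,  0.23046584]), 'ee_rot': array([-3.07718835e+00, -6.23494633e-01,  2.86990616e-05]), 'contact_force': array([-0.19409145, -0.45100027, -1.03608752]), 'wrist_torque': array([-0.02672867, -0.00794804,  0.05484134]), 'opening': 1.003767559451564}
side 50.32130978965537 280.6555614937382 206.7272505260683 [[-0.75996332 -0.6499231   0.00746487]
 [-0.45117884  0.51923238 -0.72583427]
 [ 0.46786046 -0.55497541 -0.68782911]] [0.41762315 0.34984407 1.07399947] None
top 55.60859600068244 275.62967995170504 205.1517780534629 [[ 0.02857366 -0.99957865  0.00510599]
 [-0.99102665 -0.02899571 -0.13048156]
 [ 0.13057463 -0.00133184 -0.99143759]] [-0.01761791  0.56678828  1.1484102 ] None
wrist 61.96815698362699 276.14244154009134 209.55854227617112 None None [[-9.53733350e-04 -9.48824794e-01 -3.15801521e-01  8.05777727e-02]
 [ 9.99999458e-01 -7.72844418e-04 -6.98029846e-04 -1.04631949e-03]
 [ 4.18242583e-04 -3.15802015e-01  9.48825017e-01 -1.42699417e-01]
 [ 0.00000000e+00  0.00000000e+00  0.00000000e+00  1.00000000e+00]]
```

View pics/top0.png

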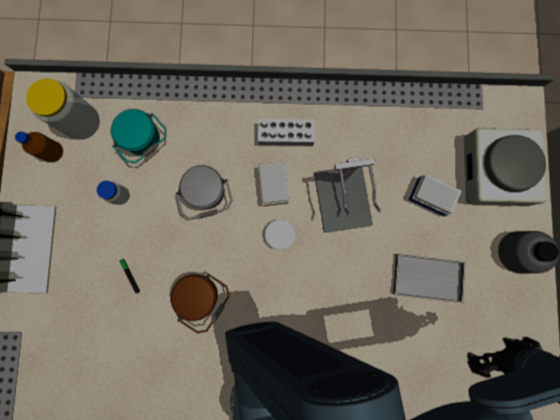

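View pics/side0.png

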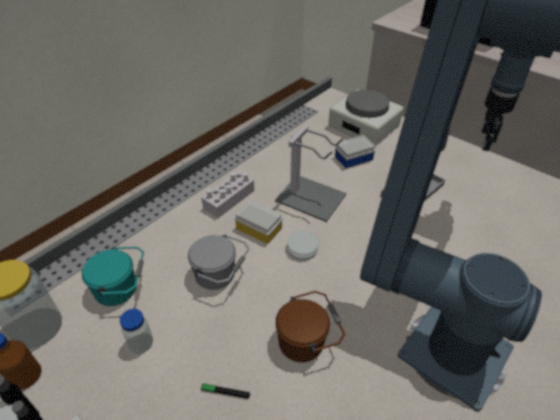

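View pics/wrist0.png

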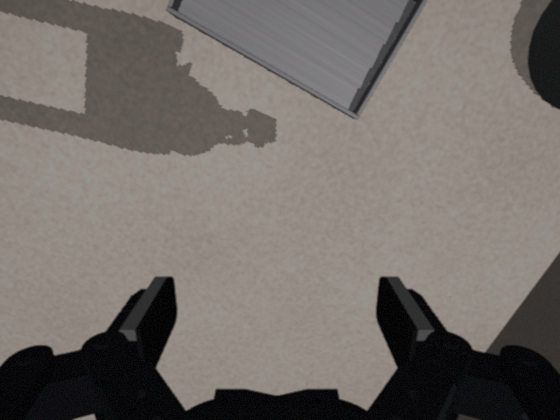

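The candidates are turquoise (133,131), brown (193,297) and plain steel (202,188) in the top view. Only the steel one fits "stainless". I'll enlarge it and the stand.

Run:
```python
from h import *
import pickle
g=pickle.load(open('top0.pkl','rb')); save(g,'topc',(160,150,250,230),8)
save(g,'tops',(295,145,395,240),7)
g2=pickle.load(open('side0.pkl','rb')); save(g2,'sidec',(170,110,350,300),4)
w=cloud(g)
# pail lid
def band(w,lo,hi,u0,v0,u1,v1):
    s=w[v0:v1,u0:u1].reshape(-1,3); return s[(s[:,2]>lo)&(s[:,2]<hi)]
p=band(w,.09,.115,170,155,240,225); print(len(p),p.mean(0),p.min(0),p.max(0))
h=np.hypot
for z in np.arange(0,.26,.01):
    p=band(w,z,z+.01,300,145,395,240); 
    if len(p): print(round(z,2),len(p),p[:,:2].mean(0).round(3),p.min(0).round(3),p.max(0).round(3))
```

```text
1441 [0.60588934 0.21330285 0.09653502] [0.52262641 0.1505975  0.09004899] [0.66975221 0.27851491 0.10460283]
0.0 4072 [ 0.615 -0.218] [ 0.47  -0.367  0.   ] [ 0.773 -0.072  0.01 ]
0.01 1231 [ 0.593 -0.206] [ 0.493 -0.292  0.01 ] [ 0.762 -0.071  0.019]
0.02 6 [ 0.651 -0.187] [ 0.645 -0.206  0.024] [ 0.663 -0.179  0.03 ]
0.03 9 [ 0.651 -0.19 ] [ 0.645 -0.211  0.033] [ 0.66  -0.18   0.039]
0.04 7 [ 0.651 -0.189] [ 0.645 -0.212  0.04 ] [ 0.663 -0.179  0.05 ]
0.05 9 [ 0.651 -0.188] [ 0.645 -0.206  0.051] [ 0.662 -0.18   0.059]
0.06 7 [ 0.651 -0.188] [ 0.646 -0.208  0.061] [ 0.665 -0.179  0.068]
0.07 10 [ 0.654 -0.19 ] [ 0.647 -0.208  0.071] [ 0.665 -0.18   0.08 ]
0.08 6 [ 0.649 -0.191] [ 0.646 -0.204  0.08 ] [ 0.653 -0.181  0.088]
0.09 4 [ 0.647 -0.198] [ 0.646 -0.208  0.094] [ 0.649 -0.192  0.098]
0.1 5 [ 0.648 -0.202] [ 0.647 -0.209  0.101] [ 0.649 -0.195  0.11 ]
0.11 6 [ 0.647 -0.197] [ 0.645 -0.205  0.11 ] [ 0.649 -0.188  0.118]
0.12 4 [ 0.646 -0.193] [ 0.645 -0.205  0.122] [ 0.649 -0.186  0.129]
0.13 8 [ 0.648 -0.195] [ 0.646 -0.203  0.132] [ 0.654 -0.181  0.14 ]
0.14 9 [ 0.648 -0.191] [ 0.645 -0.208  0.14 ] [ 0.656 -0.181  0.147]
0.15 11 [ 0.648 -0.192] [ 0.645 -0.209  0.151] [ 0.653 -0.181  0.159]
0.16 11 [ 0.648 -0.193] [ 0.645 -0.209  0.16 ] [ 0.65  -0.181  0.169]
0.17 8 [ 0.647 -0.194] [ 0.645 -0.211  0.17 ] [ 0.651 -0.183  0.178]
0.18 7 [ 0.648 -0.199] [ 0.647 -0.209  0.181] [ 0.649 -0.182  0.189]
0.19 12 [ 0.648 -0.193] [ 0.644 -0.21   0.19 ] [ 0.666 -0.18   0.199]
0.2 18 [ 0.596 -0.194] [ 0.542 -0.249  0.201] [ 0.664 -0.172  0.21 ]
0.21 72 [ 0.574 -0.208] [ 0.536 -0.256  0.211] [ 0.66  -0.147  0.22 ]
0.22 172 [ 0.611 -0.205] [ 0.53  -0.257  0.22 ] [ 0.671 -0.149  0.23 ]
0.23 349 [ 0.635 -0.198] [ 0.519 -0.257  0.23 ] [ 0.668 -0.147  0.239]
0.24 10 [ 0.545 -0.236] [ 0.521 -0.258  0.24 ] [ 0.658 -0.181  0.244]
```

View pics/topc.png

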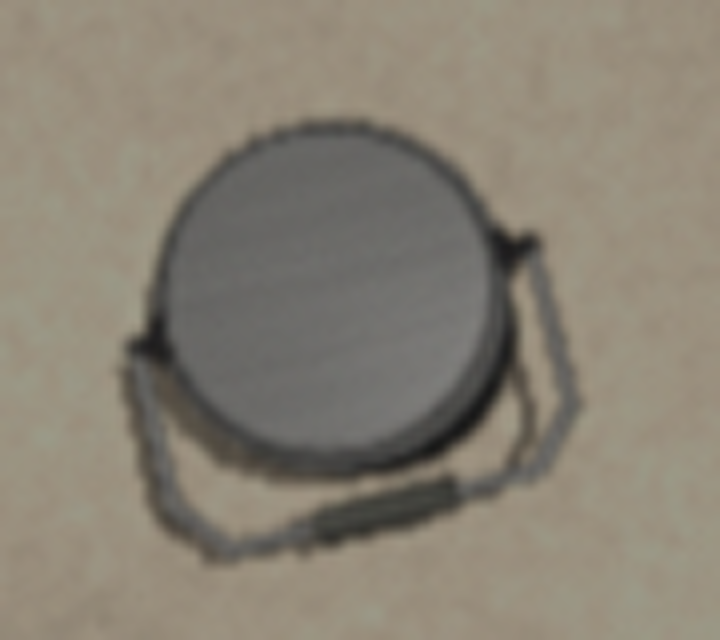

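View pics/tops.png

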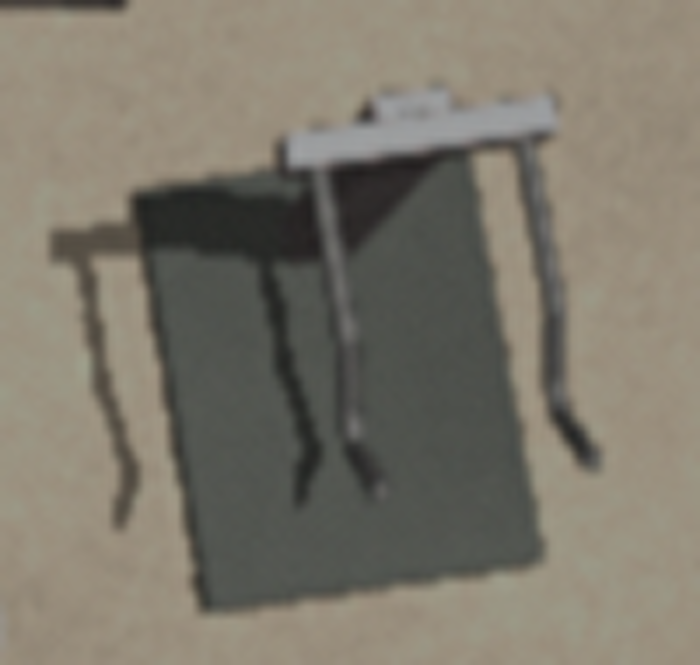

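View pics/sidec.png

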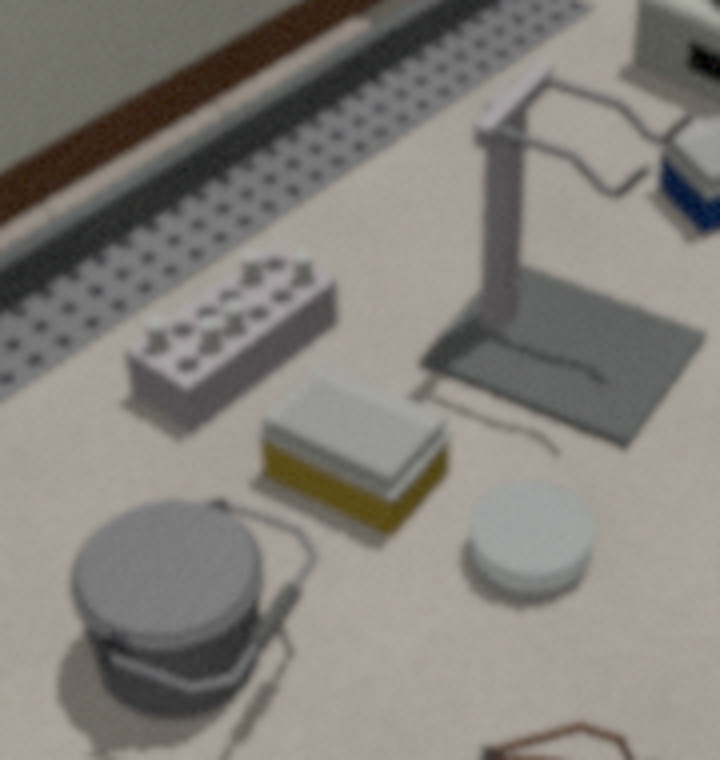

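```bash
cat >> h.py <<'E'
def rayz(g,u,v,z):
    a=world(g,u,v,0.0);b=world(g,u,v,1.0); t=(z-a[2])/(b[2]-a[2]); return a+t*(b-a)
E
python3 - <<'E'
from h import *
import pickle
g=pickle.load(open('top0.pkl','rb'));w=cloud(g)
# lid
s=w[155:225,170:240].reshape(-1,3); p=s[(s[:,2]>.085)&(s[:,2]<.115)]
print('zq',np.quantile(p[:,2],[.05,.5,.95]))
q=p[p[:,2]>.092]; hull=cv2.convexHull((q[:,:2]).astype(np.float32)); print('circ',cv2.minEnclosingCircle(hull), 'ell',cv2.fitEllipse(hull))
T=lambda x,y,k,x0,y0:((x)/k-.5+.5/k+x0, (y)/k-.5+.5/k+y0)
for n,x,y in (('grip',385,508),('earL',145,348),('earR',525,245),('bL',215,548),('bR',535,468)):
    print(n,rayz(g,*T(x,y,8,160,150),.082).round(4))
for n,x,y,z in (('tipL',375,490,.238),('tipR',592,462,.238),('vL',350,437,.208),('vR',556,402,.208),('f1',205,608,.01),('f2',540,560,.01),('f3',137,195,.01),
 ('barL',285,165,.235),('barR',555,128,.235)):
    print(n,rayz(g,*T(x,y,7,295,145),z).round(4))
# prong points z
s=w[145:240,295:395].reshape(-1,3); q=s[(s[:,2]>.2)&(s[:,0]<.64)]
for lo,hi in((-.21,-.14),(-.27,-.21)):
    r=q[(q[:,1]>lo)&(q[:,1]<hi)]
    r=r[np.argsort(r[:,0])]
    print(r[::4].round(3).tolist())
# others
for n,z0,b in (('tip',.06,(255,160,292,210)),('dish',.028,(262,215,300,255)),('rack',.04,(250,112,322,150)),('tuqr',.02,(320,112,322,150))):
    s=w[b[1]:b[3],b[0]:b[2]].reshape(-1,3); s=s[s[:,2]>z0]
    if len(s): print(n,s.mean(0).round(3),s.min(0).round(3),s.max(0).round(3))
E
```

```text
zq [0.08701934 0.09618812 0.10047127]
circ ((0.5994800925254822, 0.20886807143688202), 0.07052339613437653) ell ((0.6034033298492432, 0.21361571550369263), (0.12519004940986633, 0.13334009051322937), 104.81721496582031)
grip [0.5327 0.192  0.082 ]
earL [0.5879 0.281  0.082 ]
earR [0.6295 0.1464 0.082 ]
bL [0.5167 0.2517 0.082 ]
bR [0.5487 0.1392 0.082 ]
tipL [ 0.5224 -0.1802  0.238 ]
tipR [ 0.5346 -0.2566  0.238 ]
vL [ 0.545  -0.1765  0.208 ]
vR [ 0.56   -0.2515  0.208 ]
f1 [ 0.4949 -0.1492  0.01  ]
f2 [ 0.5198 -0.294   0.01  ]
f3 [ 0.6758 -0.117   0.01  ]
barL [ 0.639  -0.1479  0.235 ]
barR [ 0.6555 -0.2448  0.235 ]
[[0.519, -0.18, 0.239], [0.521, -0.178, 0.237], [0.524, -0.178, 0.234], [0.527, -0.176, 0.231], [0.532, -0.182, 0.228], [0.536, -0.18, 0.223], [0.539, -0.176, 0.217], [0.542, -0.177, 0.214], [0.545, -0.18, 0.212], [0.55, -0.175, 0.211], [0.552, -0.177, 0.214], [0.554, -0.171, 0.214], [0.557, -0.172, 0.212], [0.561, -0.173, 0.22], [0.563, -0.173, 0.222], [0.566, -0.175, 0.223], [0.57, -0.174, 0.226], [0.572, -0.169, 0.228], [0.575, -0.171, 0.228], [0.579, -0.168, 0.232], 
[... 885 characters left out ...]
-0.245, 0.225], [0.581, -0.251, 0.221], [0.585, -0.246, 0.23], [0.587, -0.246, 0.232], [0.59, -0.249, 0.228], [0.593, -0.242, 0.225], [0.595, -0.241, 0.229], [0.599, -0.246, 0.232], [0.602, -0.243, 0.231], [0.605, -0.247, 0.228], [0.608, -0.247, 0.228], [0.611, -0.242, 0.225], [0.615, -0.243, 0.232], [0.617, -0.239, 0.231], [0.62, -0.244, 0.229], [0.623, -0.237, 0.227], [0.626, -0.242, 0.227], [0.63, -0.238, 0.231], [0.634, -0.235, 0.225], [0.636, -0.242, 0.229], [0.638, -0.234, 0.228]]
tip [0.631 0.008 0.065] [ 0.571 -0.037  0.06 ] [0.693 0.051 0.072]
dish [ 0.481 -0.016  0.033] [ 0.437 -0.058  0.028] [0.524 0.028 0.039]
rack [ 0.793 -0.023  0.052] [ 0.758 -0.108  0.04 ] [0.831 0.06  0.081]
```

The enlarged crop confirms the plain steel pail: its flat bail's sleeve is at top-view (208,213), pointing towards the robot. Next I check the room in front of it, where the brown look-alike stands.

Run:
```python
from h import *
import pickle
g=pickle.load(open('top0.pkl','rb'));w=cloud(g)
s=w[255:345,155:240].reshape(-1,3); 
c=np.array([.608,.2145]); ex=np.array([np.cos(.285),np.sin(.285)]); ey=np.array([-ex[1],ex[0]])
for lo,hi in ((.05,.09),(.09,.12),(.12,.3)):
    q=s[(s[:,2]>lo)&(s[:,2]<hi)]
    if len(q):
        P=np.c_[(q[:,:2]-c)@ex,(q[:,:2]-c)@ey]; print(lo,len(q),'world',q.min(0).round(3),q.max(0).round(3),'pailframe',P.min(0).round(3),P.max(0).round(3))
        b=P[np.abs(P[:,1])<.045]; print(' in corridor',len(b), b.max(0).round(3) if len(b) else '')
q=s[(s[:,2]>.092)]; print(q.mean(0))
```

```text
0.05 426 world [0.202 0.12  0.052] [0.362 0.284 0.09 ] pailframe [-0.396 -0.005] [-0.234  0.156]
 in corridor 208 [-0.245  0.045]
0.09 1607 world [0.234 0.138 0.09 ] [0.358 0.282 0.104] pailframe [-0.372  0.021] [-0.236  0.153]
 in corridor 114 [-0.255  0.045]
0.12 148 world [0.208 0.073 0.186] [0.24  0.111 0.3  ] pailframe [-0.414 -0.032] [-0.389  0.009]
 in corridor 148 [-0.389  0.009]
[0.28890211 0.20173907 0.12139285]
```

```bash
cat >> h.py <<'E'
C=np.array([.608,.2145]); YP=.285
def tool(yaw,pitch,mode):
    # pitch: degrees below horizontal of tool z, yaw heading; mode 'x': tool x up/forward ; 'y': tool y forward
    p=np.radians(pitch); f=np.array([np.cos(yaw),np.sin(yaw),0]); u=np.array([0,0,1.])
    z=np.cos(p)*f-np.sin(p)*u; a=np.sin(p)*f+np.cos(p)*u
    if mode=='x': x=a; y=np.cross(z,x)
    else: y=a; x=np.cross(y,z)
    return np.c_[x,y,z]
def plan(wps,g,maxd=.045,maxa=8.0,p=None,R=None,dt=3):
    s=get_state(); 
    if p is None: p=np.array(s['position']); R=Ro.from_rotvec(s['ee_rot']).as_matrix()
    for (pt,Rt) in wps:
        pt=np.array(pt); rv=Ro.from_matrix(R.T@Rt).as_rotvec(degrees=True)
        n=int(max(np.ceil(np.abs(pt-p).max()/maxd),np.ceil(np.linalg.norm(pt-p)/.049),np.ceil(np.linalg.norm(rv)/maxa),1))
        for i in range(n):
            d=R.T@((pt-p)/(n-i)); r=Ro.from_matrix(R.T@Rt).as_rotvec(degrees=True)/(n-i)
            d=d.round(dt); r=r.round(1)
            print('{"offset":%s,"dr":%s,"gripper":%s},'%(d.tolist(),r.tolist(),g))
            p=p+R@d; R=R@Ro.from_rotvec(r,degrees=True).as_matrix()
        print('--',p.round(4))
    return p,R
def stat():
    s=get_state(); R=Ro.from_rotvec(s['ee_rot']).as_matrix()
    print('t',round(s['time'],2),'p',s['position'].round(4),'F',s['contact_force'].round(2),'op',round(s['opening'],3),'q',s['joint_positions'].round(2)); print('z',R[:,2].round(3),'x',R[:,0].round(3)); return s,R
def pw(x,y,z,c=C,yaw=YP): return [c[0]+x*np.cos(yaw)-y*np.sin(yaw),c[1]+x*np.sin(yaw)+y*np.cos(yaw),z]
E
python3 - <<'E'
from h import *
plan([((.33,-.25,.31),tool(.0,90,'x')),(pw(-.2,0,.26),tool(YP,90,'x')),(pw(-.2,0,.17),tool(YP,45,'x'))],1)
E
```

```text
{"offset":[0.034, -0.032, -0.013],"dr":[-0.0, -0.0, 3.8],"gripper":1},
{"offset":[0.032, -0.034, -0.013],"dr":[-0.0, 0.0, 3.8],"gripper":1},
{"offset":[0.03, -0.036, -0.013],"dr":[-0.0, 0.0, 3.8],"gripper":1},
{"offset":[0.028, -0.038, -0.013],"dr":[-0.0, 0.0, 3.8],"gripper":1},
{"offset":[0.025, -0.04, -0.014],"dr":[-0.0, 0.0, 3.9],"gripper":1},
{"offset":[0.022, -0.041, -0.013],"dr":[-0.1, 0.0, 3.8],"gripper":1},
-- [ 0.3299 -0.2502  0.31  ]
{"offset":[0.009, -0.041, 0.005],"dr":[0.0, 0.0, -1.6],"gripper":1},
{"offset":[0.01, -0.041, 0.005],"dr":[0.0, 0.0, -1.6],"gripper":1},
{"offset":[0.011, -0.04, 0.005],"dr":[0.0, 0.0, -1.6],"gripper":1},
{"offset":[0.012, -0.04, 0.005],"dr":[0.0, 0.0, -1.6],"gripper":1},
{"offset":[0.013, -0.04, 0.005],"dr":[0.0, 0.0, -1.7],"gripper":1},
{"offset":[0.014, -0.039, 0.005],"dr":[0.0, 0.0, -1.6],"gripper":1},
{"offset":[0.015, -0.039, 0.005],"dr":[0.0, 0.0, -1.7],"gripper":1},
{"offset":[0.017, -0.038, 0.005],"dr":[0.0, 0.0, -1.6],"gripper":1},
{"offset":[0.017, -0.038, 0.005],"dr":[0.0, 0.0, -1.7],"gripper":1},
{"offset":[0.019, -0.037, 0.005],"dr":[0.0, 0.0, -1.6],"gripper":1},
-- [0.4163 0.1583 0.2598]
{"offset":[-0.0, -0.0, 0.015],"dr":[0.0, 7.5, -0.0],"gripper":1},
{"offset":[-0.002, -0.0, 0.015],"dr":[0.0, 7.5, -0.0],"gripper":1},
{"offset":[-0.004, -0.0, 0.014],"dr":[0.0, 7.5, -0.0],"gripper":1},
{"offset":[-0.006, -0.0, 0.014],"dr":[0.0, 7.5, -0.0],"gripper":1},
{"offset":[-0.007, -0.0, 0.013],"dr":[0.0, 7.5, -0.0],"gripper":1},
{"offset":[-0.009, -0.0, 0.012],"dr":[0.0, 7.5, -0.0],"gripper":1},
-- [0.4164 0.1583 0.1701]
```

Call:
{"op": "arm_command", "data": {
  "moves": [
    {"offset":[0.034,-0.032,-0.013],"dr":[0,0,3.8],"gripper":1},
    {"offset":[0.032,-0.034,-0.013],"dr":[0,0,3.8],"gripper":1},
    {"offset":[0.03,-0.036,-0.013],"dr":[0,0,3.8],"gripper":1},
    {"offset":[0.028,-0.038,-0.013],"dr":[0,0,3.8],"gripper":1},
    {"offset":[0.025,-0.04,-0.014],"dr":[0,0,3.9],"gripper":1},
    {"offset":[0.022,-0.041,-0.013],"dr":[0,0,3.8],"gripper":1}
  ]
}}

```text
time: 0.75
position: [0.3303, -0.2486, 0.3108]
ee_rot: [-3.142, 0.005, -0.0]
contact_force: [2.5, 0.0, 0.4]
opening: 0.005
```

Call:
{"op": "arm_command", "data": {
  "moves": [
    {"offset":[0.009,-0.041,0.005],"dr":[0,0,-1.6],"gripper":1},
    {"offset":[0.01,-0.041,0.005],"dr":[0,0,-1.6],"gripper":1},
    {"offset":[0.011,-0.04,0.005],"dr":[0,0,-1.6],"gripper":1},
    {"offset":[0.012,-0.04,0.005],"dr":[0,0,-1.6],"gripper":1},
    {"offset":[0.013,-0.04,0.005],"dr":[0,0,-1.7],"gripper":1}
  ]
}}

```text
time: 1.25
position: [0.3735, -0.0439, 0.2851]
ee_rot: [3.134, 0.223, 0.001]
contact_force: [1.7, -0.5, -0.1]
opening: -0.003
```

Run:
```python
from h import *
stat()
plan([(pw(-.2,0,.26),tool(YP,90,'x')),(pw(-.2,0,.17),tool(YP,45,'x'))],1)
```

```text
t 1.25 p [ 0.3735 -0.0439  0.2851] F [ 1.74 -0.5  -0.07] op -0.003 q [-0.42 -0.1   1.8   0.    1.44  1.01]
z [ 0. -0. -1.] x [0.99  0.142 0.   ]
{"offset":[0.014, -0.039, 0.005],"dr":[0.0, -0.0, -1.6],"gripper":1},
{"offset":[0.015, -0.038, 0.005],"dr":[0.0, -0.0, -1.6],"gripper":1},
{"offset":[0.016, -0.038, 0.005],"dr":[0.0, -0.0, -1.7],"gripper":1},
{"offset":[0.018, -0.038, 0.005],"dr":[0.0, -0.0, -1.6],"gripper":1},
{"offset":[0.019, -0.037, 0.005],"dr":[0.0, -0.0, -1.7],"gripper":1},
-- [0.4164 0.1588 0.2601]
{"offset":[-0.0, 0.0, 0.015],"dr":[-0.0, 7.5, 0.0],"gripper":1},
{"offset":[-0.002, 0.0, 0.015],"dr":[-0.0, 7.5, 0.0],"gripper":1},
{"offset":[-0.004, 0.0, 0.014],"dr":[-0.0, 7.5, 0.0],"gripper":1},
{"offset":[-0.006, 0.0, 0.014],"dr":[-0.0, 7.5, 0.0],"gripper":1},
{"offset":[-0.008, 0.0, 0.013],"dr":[-0.0, 7.5, 0.0],"gripper":1},
{"offset":[-0.009, 0.0, 0.012],"dr":[-0.0, 7.5, 0.0],"gripper":1},
-- [0.4157 0.1586 0.1699]
```

Call:
{"op": "arm_command", "data": {
  "moves": [
    {"offset":[0.014,-0.039,0.005],"dr":[0,0,-1.6],"gripper":1},
    {"offset":[0.015,-0.038,0.005],"dr":[0,0,-1.6],"gripper":1},
    {"offset":[0.016,-0.038,0.005],"dr":[0,0,-1.7],"gripper":1},
    {"offset":[0.018,-0.038,0.005],"dr":[0,0,-1.6],"gripper":1},
    {"offset":[0.019,-0.037,0.005],"dr":[0,0,-1.7],"gripper":1}
  ]
}}

```text
time: 1.75
position: [0.4165, 0.1589, 0.2601]
ee_rot: [3.109, 0.448, 0.0]
contact_force: [1.4, -0.6, 0.0]
opening: 0.001
```

Call:
{"op": "arm_command", "data": {
  "moves": [
    {"offset":[0,0,0.015],"dr":[0,7.5,0],"gripper":1},
    {"offset":[-0.002,0,0.015],"dr":[0,7.5,0],"gripper":1},
    {"offset":[-0.004,0,0.014],"dr":[0,7.5,0],"gripper":1},
    {"offset":[-0.006,0,0.014],"dr":[0,7.5,0],"gripper":1},
    {"offset":[-0.008,0,0.013],"dr":[0,7.5,0],"gripper":1},
    {"offset":[-0.009,0,0.012],"dr":[0,7.5,0],"gripper":1}
  ]
}}

```text
time: 2.35
position: [0.4135, 0.1675, 0.1808]
ee_rot: [-2.818, -0.429, -0.992]
contact_force: [-0.5, 1.4, 1.0]
opening: -0.0
```

Run:
```python
from h import *
import pickle
stat()
g=cam('wrist'); pickle.dump(g,open('w1.pkl','wb')); save(g,'w1'); g=cam('side'); save(g,'s1')
```

```text
t 2.35 p [0.4135 0.1675 0.1808] F [-0.51  1.42  1.03] op -0.0 q [-0.08 -0.24  2.4   0.66  0.43  0.66]
z [ 0.594  0.208 -0.777] x [0.744 0.224 0.629]
```

View pics/w1.png

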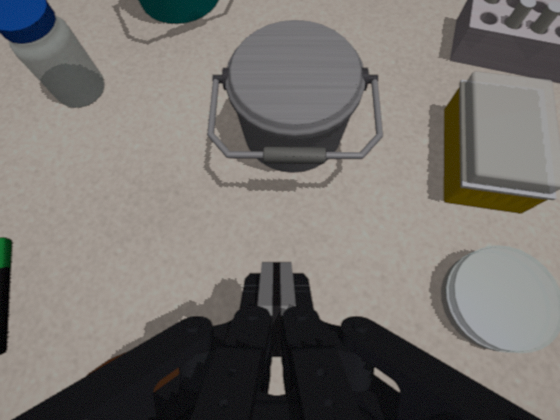

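View pics/s1.png

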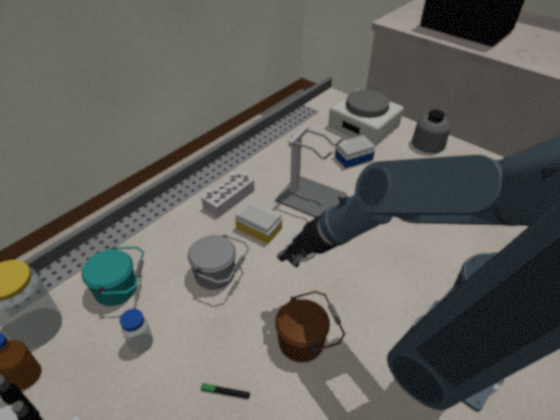

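```bash
cat >> h.py <<'E'
S0=np.array([.532,.1925]); H=.49
def sf(a,z,h=H): return [S0[0]+a*np.cos(h),S0[1]+a*np.sin(h),z]
E
python3 - <<'E'
from h import *
plan([(sf(-.10,.15),tool(H,50,'x')),(sf(-.10,.10),tool(H,45,'x'))],1)
E
```

```text
{"offset":[-0.001, 0.016, 0.018],"dr":[2.7, 0.5, -4.5],"gripper":1},
{"offset":[-0.002, 0.016, 0.018],"dr":[2.8, 0.6, -4.4],"gripper":1},
-- [0.4436 0.1455 0.1502]
{"offset":[-0.016, 0.0, 0.019],"dr":[-0.0, 2.5, -0.0],"gripper":1},
{"offset":[-0.017, 0.0, 0.019],"dr":[-0.0, 2.5, -0.0],"gripper":1},
-- [0.4439 0.1457 0.0999]
```

Call:
{"op": "arm_command", "data": {
  "moves": [
    {"offset":[-0.001,0.016,0.018],"dr":[2.7,0.5,-4.5],"gripper":1},
    {"offset":[-0.002,0.016,0.018],"dr":[2.8,0.6,-4.4],"gripper":1},
    {"offset":[-0.016,0,0.019],"dr":[0,2.5,0],"gripper":1},
    {"offset":[-0.017,0,0.019],"dr":[0,2.5,0],"gripper":1}
  ]
}}

```text
time: 2.85
position: [0.4325, 0.1608, 0.1374]
ee_rot: [-2.72, -0.578, -1.039]
contact_force: [-0.4, 1.0, -0.7]
opening: 0.0
```

Run:
```python
from h import *
stat()
plan([(sf(-.10,.10),tool(H,45,'x'))],1)
plan([(sf(-.08,.06),tool(H,45,'x'))],1)
```

```text
t 2.85 p [0.4325 0.1608 0.1374] F [-0.36  0.98 -0.67] op 0.0 q [-0.26 -0.09  2.49  1.28  0.47 -0.21]
z [ 0.603  0.293 -0.742] x [0.682 0.294 0.67 ]
{"offset":[-0.022, 0.019, 0.03],"dr":[1.6, 2.9, -3.5],"gripper":1},
-- [0.4435 0.1458 0.0999]
{"offset":[-0.017, 0.01, 0.037],"dr":[0.8, 1.4, -1.7],"gripper":1},
{"offset":[-0.018, 0.009, 0.036],"dr":[0.8, 1.5, -1.8],"gripper":1},
-- [0.4617 0.1551 0.0597]
```

Call:
{"op": "arm_command", "data": {
  "moves": [
    {"offset":[-0.004,0.004,0.016],"dr":[0.4,0.7,-1.0],"gripper":1},
    {"offset":[-0.007,0.004,0.015],"dr":[0.4,0.7,-0.9],"gripper":1},
    {"offset":[-0.008,0.004,0.014],"dr":[0.4,0.7,-0.8],"gripper":1},
    {"offset":[-0.008,0.004,0.014],"dr":[0.4,0.8,-0.8],"gripper":1},
    {"offset":[-0.008,0.003,0.014],"dr":[0,0,0],"gripper":1}
  ]
}}

```text
time: 3.35
position: [0.4625, 0.1565, 0.0602]
ee_rot: [-2.657, -0.665, -1.1]
contact_force: [-0.2, -0.5, 0.1]
opening: -0.001
```

Run:
```python
from h import *
stat()
plan([(sf(-.08,.06),tool(H,45,'x'))],1)
```

```text
t 3.35 p [0.4625 0.1565 0.0602] F [-0.19 -0.53  0.14] op -0.001 q [-0.32  0.28  2.56  2.03  0.61 -1.18]
z [ 0.622  0.336 -0.707] x [0.624 0.332 0.707]
{"offset":[-0.001, 0.001, -0.001],"dr":[-0.2, -0.0, -0.1],"gripper":1},
-- [0.4617 0.1549 0.0602]
```

Call:
{"op": "arm_command", "data": {
  "moves": [
    {"offset":[0.006,0,0.014],"dr":[0,0,0],"gripper":1},
    {"offset":[0.006,0,0.014],"dr":[0,0,0],"gripper":1}
  ]
}}

```text
time: 3.55
position: [0.4874, 0.1705, 0.0486]
ee_rot: [-2.657, -0.663, -1.098]
contact_force: [0.1, 0.2, -0.0]
opening: 0.002
```

Run:
```python
from h import *
import pickle
stat()
g=cam('wrist'); pickle.dump(g,open('w2.pkl','wb')); save(g,'w2')
```

```text
t 3.55 p [0.4874 0.1705 0.0486] F [ 0.06  0.22 -0.04] op 0.002 q [-0.23  0.35  2.5   2.14  0.59 -1.21]
z [ 0.621  0.337 -0.708] x [0.626 0.33  0.707]
```

View pics/w2.png

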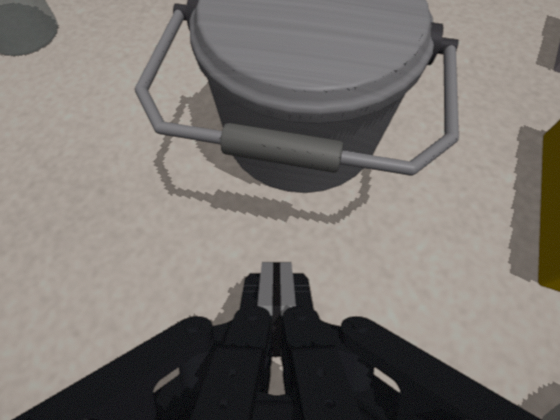

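The shut fingers at (276,265) line up with the sleeve at (281,147). Its ends are at (222,137) and (341,159). I'll refine the pose from depth.

Run:
```python
from h import *
import pickle
g=pickle.load(open('w2.pkl','rb'))
P={}
for n,u,v in (('sL',230,139),('sC',281,147),('sR',333,157),('bL',160,127),('bR',412,168),('earL',183,12),('earR',447,43)):
    P[n]=rayz(g,u,v,.082); print(n,world(g,u,v).round(4),P[n].round(4))
d=P['sL']-P['sR'];print('yaw',np.arctan2(-d[0],d[1])); d=P['bL']-P['bR'];print('yaw',np.arctan2(-d[0],d[1]))
d=P['earL']-P['earR'];print('yaw',np.arctan2(-d[0],d[1]),(P['earL']+P['earR'])/2)
```

```text
sL [0.5214 0.2119 0.0874] [0.5247 0.2147 0.082 ]
sC [0.5276 0.1907 0.0877] [0.5314 0.1927 0.082 ]
sR [0.5328 0.1694 0.0882] [0.5372 0.1704 0.082 ]
bL [0.5138 0.2438 0.0854] [0.5156 0.2464 0.082 ]
bR [0.5454 0.1388 0.0849] [0.5477 0.1385 0.082 ]
earL [0.5853 0.2817 0.0842] [0.5877 0.284  0.082 ]
earR [0.627  0.1471 0.0847] [0.6309 0.1471 0.082 ]
yaw 0.2748483633299688
yaw 0.28863764888069254
yaw 0.30525272399974374 [0.60932525 0.21554699 0.082     ]
```

Call:
{"op": "arm_command", "data": {
  "moves": [
    {"offset":[0.01,0,0.02],"dr":[0,0,0],"gripper":1},
    {"offset":[0.018,0,0.02],"dr":[0,0,0],"gripper":1}
  ]
}}

```text
time: 3.8
position: [0.5285, 0.1934, 0.0399]
ee_rot: [-2.659, -0.664, -1.096]
contact_force: [-0.0, -0.8, -0.4]
opening: 0.003
```

```bash
cat >> h.py <<'E'
def arcplan(th0,th1,n,yaw=YP,r=.08,extra=0):
    s=get_state(); R=Ro.from_rotvec(s['ee_rot']).as_matrix(); e=np.array([np.cos(yaw),np.sin(yaw),0])
    t=np.linspace(th0,th1,n+1); acc=np.zeros(3); 
    for i in range(n):
        tgt=(e*r*(np.cos(th0)-np.cos(t[i+1]))+np.array([0,0,r*(np.sin(t[i+1])-np.sin(th0))]))
        d=(R.T@(tgt-R@acc)).round(3); acc=acc+d
        print('{"offset":%s,"dr":[0,0,0],"gripper":1},'%d.tolist())
E
python3 - <<'E'
from h import *
s,R=stat(); p=s['position']
print('tip in heading', (p[:2]-np.array([.530,.192]))@[np.cos(H),np.sin(H)])
print(R.T@(np.array([.530,.192,.082])-p))
E
```

```text
t 3.8 p [0.5285 0.1934 0.0399] F [-0.03 -0.82 -0.42] op 0.003 q [-0.12  0.41  2.39  2.21  0.53 -1.17]
z [ 0.62   0.336 -0.709] x [0.626 0.331 0.706]
tip in heading -0.0006912694181225273
[ 0.0301985   0.00169449 -0.02935145]
```

Call:
{"op": "arm_command", "data": {
  "moves": [
    {"offset":[0.005,0,-0.002],"dr":[0,0,0],"gripper":1},
    {"offset":[0.004,0,-0.002],"dr":[0,0,0],"gripper":1}
  ]
}}

```text
time: 4.0
position: [0.5323, 0.1953, 0.0503]
ee_rot: [-2.657, -0.667, -1.1]
contact_force: [-0.5, -0.6, -0.4]
opening: 0.003
```

Run:
```python
from h import *
s,R=stat(); p=s['position']
print(R.T@(np.array([.530,.192,.082])-p))
arcplan(0,1.75,28)
```

```text
t 4.0 p [0.5323 0.1953 0.0503] F [-0.48 -0.58 -0.37] op 0.003 q [-0.11  0.38  2.38  2.16  0.51 -1.11]
z [ 0.622  0.337 -0.707] x [0.624 0.333 0.707]
[ 0.01985455  0.00168843 -0.02496612]
{"offset":[0.004, 0.0, -0.003],"dr":[0,0,0],"gripper":1},
{"offset":[0.003, 0.0, -0.004],"dr":[0,0,0],"gripper":1},
{"offset":[0.005, 0.0, -0.003],"dr":[0,0,0],"gripper":1},
{"offset":[0.004, 0.0, -0.002],"dr":[0,0,0],"gripper":1},
{"offset":[0.004, 0.001, -0.003],"dr":[0,0,0],"gripper":1},
{"offset":[0.005, 0.0, -0.002],"dr":[0,0,0],"gripper":1},
{"offset":[0.004, 0.0, -0.002],"dr":[0,0,0],"gripper":1},
{"offset":[0.005, 0.001, -0.001],"dr":[0,0,0],"gripper":1},
{"offset":[0.005, 0.0, -0.002],"dr":[0,0,0],"gripper":1},
{"offset":[0.005, 0.001, -0.001],"dr":[0,0,0],"gripper":1},
{"offset":[0.004, 0.001, -0.0],"dr":[0,0,0],"gripper":1},
{"offset":[0.005, 0.0, -0.001],"dr":[0,0,0],"gripper":1},
{"offset":[0.005, 0.001, 0.0],"dr":[0,0,0],"gripper":1},
{"offset":[0.005, 0.001, 0.0],"dr":[0,0,0],"gripper":1},
{"offset":[0.005, 0.001, 0.001],"dr":[0,0,0],"gripper":1},
{"offset":[0.005, 0.0, 0.001],"dr":[0,0,0],"gripper":1},
{"offset":[0.005, 0.001, 0.001],"dr":[0,0,0],"gripper":1},
{"offset":[0.005, 0.001, 0.001],"dr":[0,0,0],"gripper":1},
{"offset":[0.004, 0.001, 0.002],"dr":[0,0,0],"gripper":1},
{"offset":[0.005, 0.001, 0.002],"dr":[0,0,0],"gripper":1},
{"offset":[0.004, 0.001, 0.003],"dr":[0,0,0],"gripper":1},
{"offset":[0.004, 0.001, 0.002],"dr":[0,0,0],"gripper":1},
{"offset":[0.004, 0.001, 0.003],"dr":[0,0,0],"gripper":1},
{"offset":[0.004, 0.001, 0.003],"dr":[0,0,0],"gripper":1},
{"offset":[0.003, 0.001, 0.003],"dr":[0,0,0],"gripper":1},
{"offset":[0.004, 0.001, 0.004],"dr":[0,0,0],"gripper":1},
{"offset":[0.003, 0.001, 0.004],"dr":[0,0,0],"gripper":1},
{"offset":[0.003, 0.001, 0.004],"dr":[0,0,0],"gripper":1},
```

Call:
{"op": "arm_command", "data": {
  "moves": [
    {"offset":[0.004,0,-0.003],"dr":[0,0,0],"gripper":1},
    {"offset":[0.003,0,-0.004],"dr":[0,0,0],"gripper":1},
    {"offset":[0.005,0,-0.003],"dr":[0,0,0],"gripper":1},
    {"offset":[0.004,0,-0.002],"dr":[0,0,0],"gripper":1},
    {"offset":[0.004,0.001,-0.003],"dr":[0,0,0],"gripper":1},
    {"offset":[0.005,0,-0.002],"dr":[0,0,0],"gripper":1},
    {"offset":[0.004,0,-0.002],"dr":[0,0,0],"gripper":1},
    {"offset":[0.005,0.001,-0.001],"dr":[0,0,0],"gripper":1}
  ]
}}

```text
time: 4.8
position: [0.54, 0.197, 0.088]
ee_rot: [-2.66, -0.665, -1.097]
contact_force: [-1.0, -1.2, 0.1]
opening: 0.005
```

Run:
```python
from h import *
stat()
g=cam('wrist'); save(g,'w3')
```

```text
t 4.8 p [0.54  0.197 0.088] F [-0.98 -1.19  0.05] op 0.005 q [-0.1   0.27  2.33  1.91  0.43 -0.82]
z [ 0.621  0.334 -0.709] x [0.626 0.333 0.705]
```

View pics/w3.png

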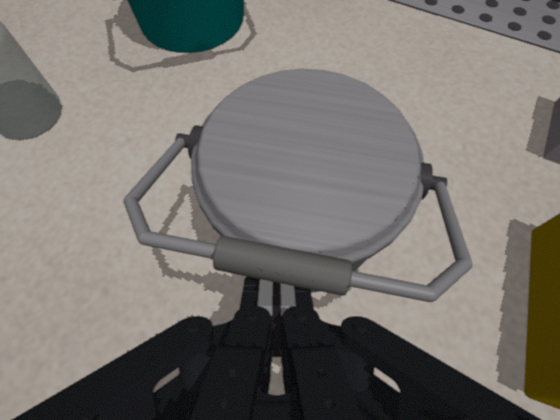

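The bail is rising on the fingers (sleeve at (283,262)), the pail hasn't moved and the forces are small. I'll continue the arc.

Call:
{"op": "arm_command", "data": {
  "moves": [
    {"offset":[0.005,0,-0.002],"dr":[0,0,0],"gripper":1},
    {"offset":[0.005,0.001,-0.001],"dr":[0,0,0],"gripper":1},
    {"offset":[0.004,0.001,0],"dr":[0,0,0],"gripper":1},
    {"offset":[0.005,0,-0.001],"dr":[0,0,0],"gripper":1},
    {"offset":[0.005,0.001,0],"dr":[0,0,0],"gripper":1},
    {"offset":[0.005,0.001,0],"dr":[0,0,0],"gripper":1},
    {"offset":[0.005,0.001,0.001],"dr":[0,0,0],"gripper":1},
    {"offset":[0.005,0,0.001],"dr":[0,0,0],"gripper":1}
  ]
}}

```text
time: 5.65
position: [0.5663, 0.2047, 0.1168]
ee_rot: [-2.661, -0.665, -1.098]
contact_force: [0.2, -0.5, -0.5]
opening: 0.001
```

Run:
```python
from h import *
stat()
g=cam('wrist'); save(g,'w4')
```

```text
t 5.65 p [0.5663 0.2047 0.1168] F [ 0.17 -0.49 -0.52] op 0.001 q [-0.07  0.24  2.24  1.67  0.39 -0.52]
z [ 0.622  0.334 -0.708] x [0.626 0.332 0.706]
```

View pics/w4.png

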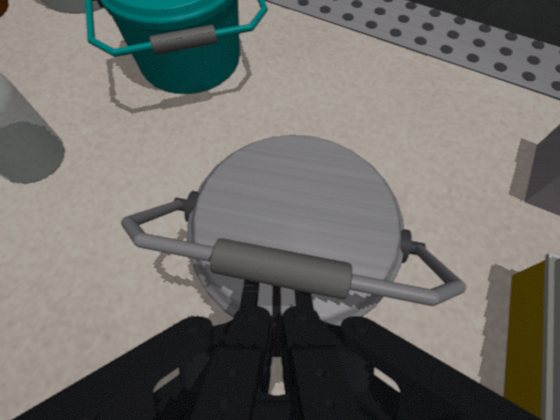

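Call:
{"op": "arm_command", "data": {
  "moves": [
    {"offset":[0.005,0.001,0.001],"dr":[0,0,0],"gripper":1},
    {"offset":[0.005,0.001,0.001],"dr":[0,0,0],"gripper":1},
    {"offset":[0.004,0.001,0.002],"dr":[0,0,0],"gripper":1},
    {"offset":[0.005,0.001,0.002],"dr":[0,0,0],"gripper":1},
    {"offset":[0.004,0.001,0.003],"dr":[0,0,0],"gripper":1},
    {"offset":[0.004,0.001,0.002],"dr":[0,0,0],"gripper":1},
    {"offset":[0.004,0.001,0.003],"dr":[0,0,0],"gripper":1},
    {"offset":[0.004,0.001,0.003],"dr":[0,0,0],"gripper":1}
  ]
}}

```text
time: 6.5
position: [0.6027, 0.2151, 0.1292]
ee_rot: [-2.661, -0.665, -1.098]
contact_force: [-1.1, -0.7, -1.3]
opening: -0.003
```

Run:
```python
from h import *
s,R=stat()
g=cam('wrist'); save(g,'w5')
p=s['position']
# contact sleeve estimate
Sx=p+R@np.array([.018,0,-.02]); print(Sx, (Sx[:2]-C)@[np.cos(YP),np.sin(YP)])
```

```text
t 6.5 p [0.6027 0.2151 0.1292] F [-1.14 -0.74 -1.26] op -0.003 q [-0.04  0.26  2.15  1.52  0.36 -0.33]
z [ 0.622  0.334 -0.708] x [0.626 0.333 0.706]
[0.60153656 0.21443476 0.15611028] -0.006221052146944152
```

View pics/w5.png

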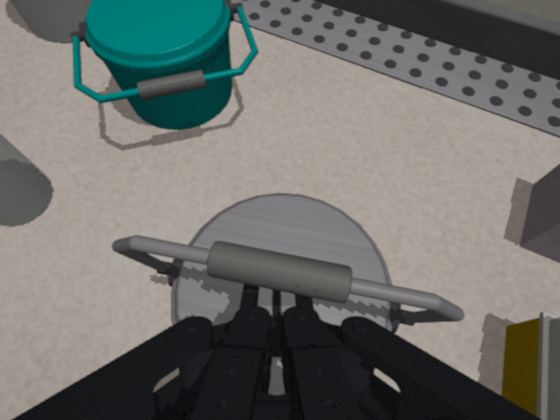

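Call:
{"op": "arm_command", "data": {
  "moves": [
    {"offset":[0.003,0.001,0.003],"dr":[0,0,0],"gripper":1},
    {"offset":[0.003,0.001,0.003],"dr":[0,0,0],"gripper":1},
    {"offset":[0.003,0.001,0.003],"dr":[0,0,0],"gripper":1}
  ]
}}

```text
time: 6.85
position: [0.6153, 0.2185, 0.1292]
ee_rot: [-2.661, -0.665, -1.098]
contact_force: [0.4, 0.6, -0.3]
opening: -0.002
```

Call:
{"op": "arm_command", "data": {
  "moves": [
    {"offset":[0.002,0,0.002],"dr":[0,0,0],"gripper":1}
  ]
}}

```text
time: 6.95
position: [0.618, 0.2197, 0.1292]
ee_rot: [-2.661, -0.665, -1.099]
contact_force: [0.1, -0.2, 0.3]
opening: 0.003
```

Run:
```python
from h import *
import pickle
s,R=stat()
g=cam('wrist'); save(g,'w6'); pickle.dump(g,open('w6.pkl','wb'))
p=s['position']
Sx=p+R@np.array([.018,0,-.02]); print(Sx, (Sx[:2]-C)@[np.cos(YP),np.sin(YP)])
```

```text
t 6.95 p [0.618  0.2197 0.1292] F [ 0.14 -0.16  0.26] op 0.003 q [-0.02  0.29  2.11  1.49  0.36 -0.29]
z [ 0.622  0.333 -0.708] x [0.625 0.332 0.706]
[0.61678655 0.21899681 0.15607063] 0.009696423848513817
```

View pics/w6.png

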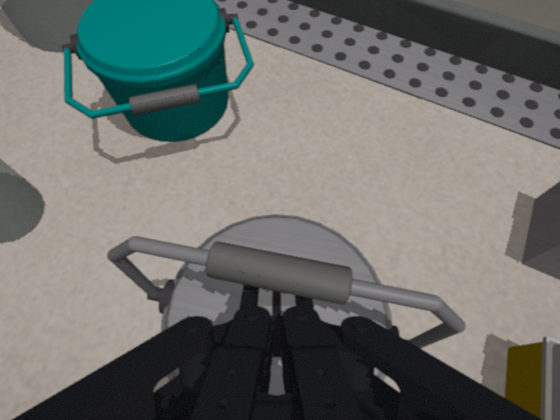

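```bash
cat > sl.py <<'E'
from h import *
import pickle,sys
def sleeve(g,L,Cc,Rr):
    for u,v in (L,Cc,Rr):
        q=world(g,u,v); n=q-world(g,u,v,0.0); n/=np.linalg.norm(n); q=q+.007*n
        print(q.round(4),'pail x',((q[:2]-C)@[np.cos(YP),np.sin(YP)]).round(4))
E
python3 - <<'E'
from sl import *
g=pickle.load(open('w6.pkl','rb'))
sleeve(g,(225,262),(280,271),(335,282))
# ears
for u,v in ((165,292),(393,335)): print(world(g,u,v).round(4))
E
```

```text
[0.606  0.2362 0.1616] pail x 0.0042
[0.6124 0.2163 0.1624] pail x 0.0047
[0.6187 0.1967 0.1606] pail x 0.0053
[0.5902 0.2768 0.092 ]
[0.6066 0.1756 0.1783]
```

Call:
{"op": "arm_command", "data": {
  "moves": [
    {"offset":[0.002,0,0.002],"dr":[0,0,0],"gripper":1},
    {"offset":[0.001,0,0.001],"dr":[0,0,0],"gripper":1}
  ]
}}

```text
time: 7.2
position: [0.6213, 0.2217, 0.1291]
ee_rot: [-2.661, -0.665, -1.098]
contact_force: [0.1, -0.4, -0.5]
opening: 0.0
```

Call:
{"op": "arm_command", "data": {
  "moves": [
    {"offset":[0.001,0,0.001],"dr":[0,0,0],"gripper":1},
    {"offset":[0,0,0],"dr":[0,0,0],"gripper":1}
  ]
}}

```text
time: 7.4
position: [0.6222, 0.2223, 0.1289]
ee_rot: [-2.661, -0.665, -1.098]
contact_force: [-0.5, -0.5, -0.7]
opening: -0.003
```

Call:
{"op": "arm_command", "data": {
  "moves": [
    {"offset":[0.001,0,0.001],"dr":[0,0,0],"gripper":1},
    {"offset":[0,0,0],"dr":[0,0,0],"gripper":1}
  ]
}}

```text
time: 7.6
position: [0.6234, 0.223, 0.1289]
ee_rot: [-2.661, -0.665, -1.098]
contact_force: [-1.9, -1.9, -0.2]
opening: 0.0
```

Run:
```python
from h import *
import pickle
s,R=stat()
g=cam('wrist'); save(g,'w7'); pickle.dump(g,open('w7.pkl','wb'))
```

```text
t 7.6 p [0.6234 0.223  0.1289] F [-1.86 -1.92 -0.23] op 0.0 q [-0.01  0.3   2.1   1.48  0.35 -0.28]
z [ 0.622  0.334 -0.709] x [0.626 0.333 0.705]
```

View pics/w7.png

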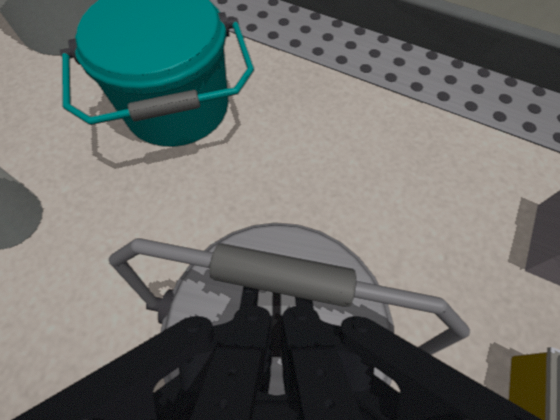

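Run:
```python
from sl import *
g=pickle.load(open('w7.pkl','rb'))
sleeve(g,(228,264),(283,273),(338,285))
stat()
w=cloud(g).reshape(-1,3); q=w[(w[:,2]>.09)&(w[:,2]<.106)&(np.hypot(w[:,0]-C[0],w[:,1]-C[1])<.08)]
# far rim circle fit
e=np.array([np.cos(YP),np.sin(YP)]);P=np.c_[(q[:,:2]-C)@e,(q[:,:2]-C)@[-e[1],e[0]]]
print('far rim x',np.quantile(P[np.abs(P[:,1])<.01][:,0],.98), P[:,1].min(),P[:,1].max())
g=cam('side'); save(g,'s7',(150,180,330,320),4); t=cam('top'); save(t,'t7',(150,140,260,250),6); pickle.dump((g,t),open('st7.pkl','wb'))
```

```text
[0.6113 0.2381 0.1614] pail x 0.0098
[0.6176 0.2183 0.1626] pail x 0.0103
[0.6233 0.1987 0.1614] pail x 0.0103
t 7.65 p [0.6234 0.223  0.1289] F [-2.64 -1.12 -1.23] op -0.003 q [-0.01  0.3   2.1   1.48  0.35 -0.28]
z [ 0.622  0.334 -0.709] x [0.626 0.333 0.705]
far rim x 0.059002237938673104 -0.06970447041229906 0.07511965206177126
```

View pics/s7.png

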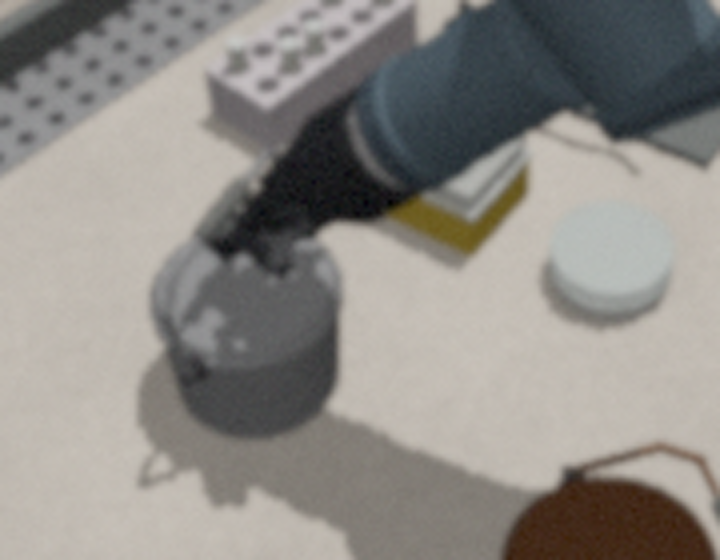

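View pics/t7.png

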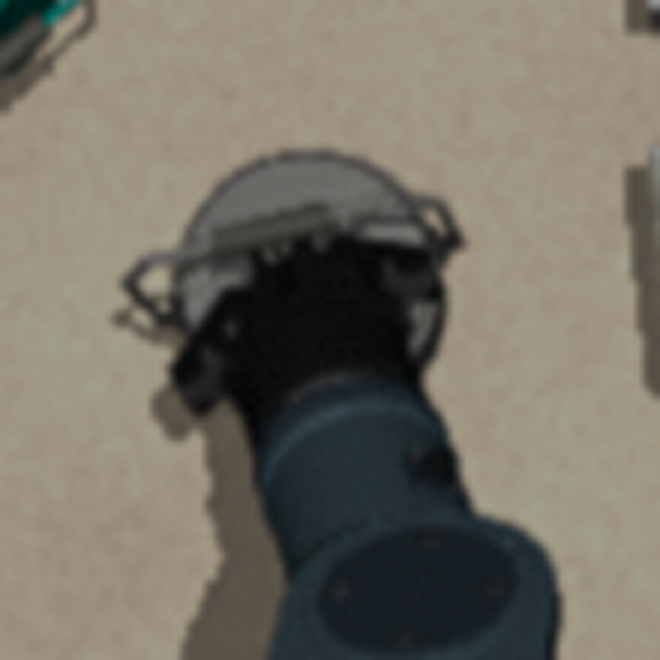

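The force came up to about 2.7 N, held, and the sleeve sits about 10 mm past the hinge line, so the bail is on its stop. The pail is standing where it was. I'll back off and reorient above it.

Call:
{"op": "arm_command", "data": {
  "moves": [
    {"offset":[-0.004,0,-0.004],"dr":[0,0,0],"gripper":1},
    {"offset":[-0.002,0,-0.02],"dr":[0,0,0],"gripper":1},
    {"offset":[0,0,-0.035],"dr":[0,0,0],"gripper":1},
    {"offset":[0.01,0,-0.035],"dr":[0,0,0],"gripper":1},
    {"offset":[0.02,0,-0.035],"dr":[0,0,0],"gripper":1}
  ]
}}

```text
time: 8.25
position: [0.5563, 0.1874, 0.237]
ee_rot: [-2.663, -0.663, -1.093]
contact_force: [0.8, 2.1, 0.7]
opening: -0.0
```

Run:
```python
from sl import *
stat()
g=cam('wrist'); save(g,'w8'); pickle.dump(g,open('w8.pkl','wb'))
plan([([.54,.19,.30],tool(.4,90,'x')),([.54,.19,.30],tool(YP,90,'y'))],0.0)
```

```text
t 8.25 p [0.5563 0.1874 0.237 ] F [0.81 2.12 0.69] op -0.0 q [-0.12 -0.02  2.12  0.9   0.55  0.29]
z [ 0.62   0.333 -0.711] x [0.628 0.332 0.703]
{"offset":[0.005, -0.002, -0.008],"dr":[-0.3, -7.5, 0.8],"gripper":0.0},
{"offset":[0.003, -0.002, -0.009],"dr":[-0.3, -7.5, 0.8],"gripper":0.0},
{"offset":[0.002, -0.002, -0.009],"dr":[-0.3, -7.5, 0.8],"gripper":0.0},
{"offset":[0.001, -0.002, -0.009],"dr":[-0.3, -7.6, 0.8],"gripper":0.0},
{"offset":[0.0, -0.002, -0.01],"dr":[-0.3, -7.5, 0.8],"gripper":0.0},
{"offset":[-0.001, -0.002, -0.01],"dr":[-0.3, -7.6, 0.9],"gripper":0.0},
-- [0.5398 0.1905 0.3004]
{"offset":[-0.0, 0.0, 0.0],"dr":[-0.0, -0.0, -7.6],"gripper":0.0},
{"offset":[-0.0, 0.0, 0.0],"dr":[-0.0, -0.0, -7.6],"gripper":0.0},
{"offset":[-0.0, 0.0, 0.0],"dr":[-0.0, -0.0, -7.6],"gripper":0.0},
{"offset":[-0.0, 0.0, 0.0],"dr":[-0.0, -0.0, -7.6],"gripper":0.0},
{"offset":[-0.0, 0.0, 0.0],"dr":[-0.0, -0.0, -7.6],"gripper":0.0},
{"offset":[-0.0, 0.0, 0.0],"dr":[-0.0, -0.0, -7.6],"gripper":0.0},
{"offset":[-0.0, 0.0, 0.0],"dr":[-0.0, -0.0, -7.6],"gripper":0.0},
{"offset":[-0.0, 0.0, 0.0],"dr":[-0.0, -0.0, -7.6],"gripper":0.0},
{"offset":[-0.0, 0.0, 0.0],"dr":[-0.0, -0.0, -7.5],"gripper":0.0},
{"offset":[-0.0, 0.0, 0.0],"dr":[-0.0, -0.0, -7.6],"gripper":0.0},
{"offset":[-0.0, 0.0, 0.0],"dr":[-0.0, -0.0, -7.5],"gripper":0.0},
-- [0.5398 0.1905 0.3004]
```

View pics/w8.png

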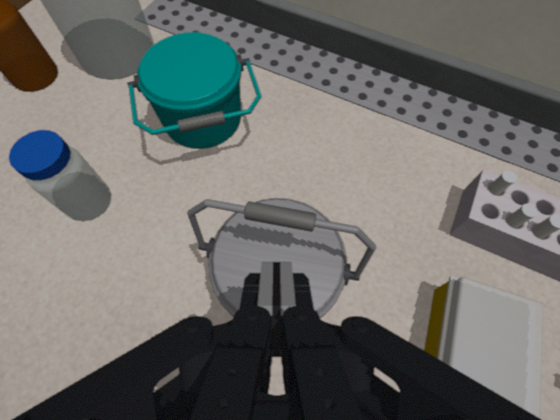

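The bail stays up at the stop, its sleeve at (281,216). I'll turn the tool down and open the gripper.

Call:
{"op": "arm_command", "data": {
  "moves": [
    {"offset":[0.005,-0.002,-0.008],"dr":[-0.3,-7.5,0.8],"gripper":0},
    {"offset":[0.003,-0.002,-0.009],"dr":[-0.3,-7.5,0.8],"gripper":0},
    {"offset":[0.002,-0.002,-0.009],"dr":[-0.3,-7.5,0.8],"gripper":0},
    {"offset":[0.001,-0.002,-0.009],"dr":[-0.3,-7.6,0.8],"gripper":0},
    {"offset":[0,-0.002,-0.01],"dr":[-0.3,-7.5,0.8],"gripper":0},
    {"offset":[-0.001,-0.002,-0.01],"dr":[-0.3,-7.6,0.9],"gripper":0}
  ]
}}

```text
time: 8.9
position: [0.5378, 0.196, 0.2862]
ee_rot: [-3.026, -0.662, -0.134]
contact_force: [-0.0, 1.3, -0.3]
opening: 0.995
```

Call:
{"op": "arm_command", "data": {
  "moves": [
    {"offset":[0,0,0],"dr":[0,0,-7.6],"gripper":0},
    {"offset":[0,0,0],"dr":[0,0,-7.6],"gripper":0},
    {"offset":[0,0,0],"dr":[0,0,-7.6],"gripper":0},
    {"offset":[0,0,0],"dr":[0,0,-7.6],"gripper":0},
    {"offset":[0,0,0],"dr":[0,0,-7.6],"gripper":0},
    {"offset":[0,0,0],"dr":[0,0,-7.6],"gripper":0},
    {"offset":[0,0,0],"dr":[0,0,-7.6],"gripper":0},
    {"offset":[0,0,0],"dr":[0,0,-7.6],"gripper":0}
  ]
}}

```text
time: 9.7
position: [0.5378, 0.1962, 0.2844]
ee_rot: [2.292, 2.132, 0.155]
contact_force: [-0.3, -0.0, 0.3]
opening: 0.998
```

Run:
```python
from sl import *
stat()
g=cam('wrist'); save(g,'w9'); pickle.dump(g,open('w9.pkl','wb'))
plan([([.55,.19,.28],tool(YP,90,'y'))],0.0)
```

```text
t 9.7 p [0.5378 0.1962 0.2844] F [-0.29 -0.04  0.25] op 0.998 q [0.12 0.21 1.47 0.05 1.37 0.19]
z [ 0.077  0.062 -0.995] x [0.07  0.995 0.067]
{"offset":[-0.002, 0.004, 0.002],"dr":[1.6, -1.0, -6.7],"gripper":0.0},
{"offset":[-0.002, 0.004, 0.001],"dr":[1.6, -1.0, -6.7],"gripper":0.0},
{"offset":[-0.003, 0.004, 0.002],"dr":[1.6, -1.1, -6.7],"gripper":0.0},
-- [0.5504 0.19   0.2796]
```

View pics/w9.png

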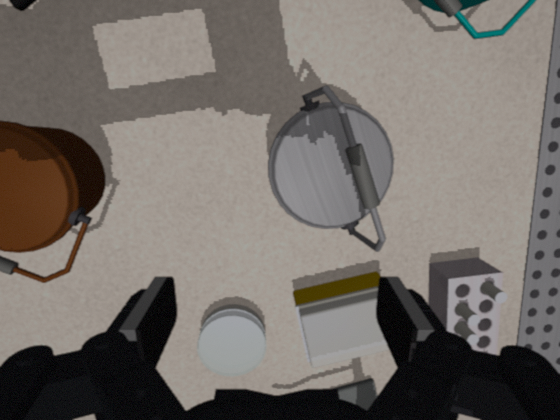

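Run:
```python
from sl import *
g=pickle.load(open('w9.pkl','rb'))
sleeve(g,(355,153),(361,177),(368,201))
for u,v in ((306,103),(350,226)): print('ear',rayz(g,u,v,.082).round(4))
w=cloud(g)[60:260,240:420].reshape(-1,3); q=w[(w[:,2]>.092)&(w[:,2]<.108)]; print(cv2.minEnclosingCircle(q[:,:2].astype(np.float32)),len(q))
```

```text
[0.6105 0.2371 0.1618] pail x 0.0088
[0.6156 0.2174 0.1598] pail x 0.0081
[0.6208 0.1973 0.1609] pail x 0.0075
ear [0.5867 0.2797 0.082 ]
ear [0.627  0.1509 0.082 ]
((0.6082555055618286, 0.21599054336547852), 0.07565188407897949) 9924
```

Run:
```python
from sl import *
plan([([.6145,.217,.25],tool(.28,90,'y')),([.6145,.217,.141],tool(.28,90,'y'))],0.0,maxd=.03)
```

```text
{"offset":[0.008, 0.024, 0.014],"dr":[1.6, -1.0, -6.6],"gripper":0.0},
{"offset":[0.005, 0.025, 0.013],"dr":[1.6, -1.0, -6.6],"gripper":0.0},
{"offset":[0.002, 0.026, 0.012],"dr":[1.6, -1.1, -6.6],"gripper":0.0},
-- [0.6141 0.2166 0.2499]
{"offset":[0.0, 0.0, 0.027],"dr":[0.0, 0.0, -0.0],"gripper":0.0},
{"offset":[0.0, 0.0, 0.027],"dr":[0.0, 0.0, -0.0],"gripper":0.0},
{"offset":[0.0, 0.0, 0.027],"dr":[0.0, 0.0, -0.0],"gripper":0.0},
{"offset":[0.0, 0.0, 0.028],"dr":[0.0, 0.0, -0.0],"gripper":0.0},
-- [0.6141 0.2166 0.1409]
```

Call:
{"op": "arm_command", "data": {
  "moves": [
    {"offset":[0.008,0.024,0.014],"dr":[1.6,-1.0,-6.6],"gripper":0},
    {"offset":[0.005,0.025,0.013],"dr":[1.6,-1.0,-6.6],"gripper":0},
    {"offset":[0.002,0.026,0.012],"dr":[1.6,-1.1,-6.6],"gripper":0},
    {"offset":[0,0,0.01],"dr":[0,0,0],"gripper":0}
  ]
}}

```text
time: 10.15
position: [0.617, 0.2161, 0.2372]
ee_rot: [-1.904, -2.497, 0.002]
contact_force: [-0.2, -0.2, -0.9]
opening: 0.998
```

Run:
```python
from sl import *
stat()
plan([([.6145,.217,.141],tool(.28,90,'y'))],0.0,maxd=.03)
```

```text
t 10.15 p [0.617  0.2161 0.2372] F [-0.19 -0.17 -0.87] op 0.998 q [ 0.17  0.44  1.25  0.    1.45 -0.1 ]
z [-0.002 -0.    -1.   ] x [-0.265  0.964  0.   ]
{"offset":[0.0, -0.0, 0.024],"dr":[-0.0, -0.0, -0.2],"gripper":0.0},
{"offset":[0.0, -0.001, 0.024],"dr":[-0.0, -0.0, -0.2],"gripper":0.0},
{"offset":[0.001, -0.0, 0.024],"dr":[-0.1, -0.0, -0.1],"gripper":0.0},
{"offset":[0.0, -0.001, 0.024],"dr":[-0.0, -0.0, -0.2],"gripper":0.0},
-- [0.6146 0.2165 0.1412]
```

Call:
{"op": "arm_command", "data": {
  "moves": [
    {"offset":[0,0,0.024],"dr":[0,0,-0.2],"gripper":0},
    {"offset":[0,-0.001,0.024],"dr":[0,0,-0.2],"gripper":0},
    {"offset":[0.001,0,0.024],"dr":[-0.1,0,-0.1],"gripper":0},
    {"offset":[0,-0.001,0.024],"dr":[0,0,-0.2],"gripper":0},
    {"offset":[0,0,0],"dr":[0,0,0],"gripper":0}
  ]
}}

```text
time: 10.65
position: [0.609, 0.2151, 0.1401]
ee_rot: [-1.891, -2.503, 0.007]
contact_force: [-0.4, 0.4, 0.1]
opening: 1.001
```

Run:
```python
from sl import *
stat()
g=cam('wrist'); save(g,'w10'); g=cam('side'); save(g,'s10',(150,150,330,300),4)
```

```text
t 10.65 p [0.609  0.2151 0.1401] F [-0.45  0.41  0.09] op 1.001 q [ 0.17  0.5   1.41  0.    1.24 -0.11]
z [-0.006 -0.001 -1.   ] x [-0.273  0.962  0.001]
```

View pics/w10.png

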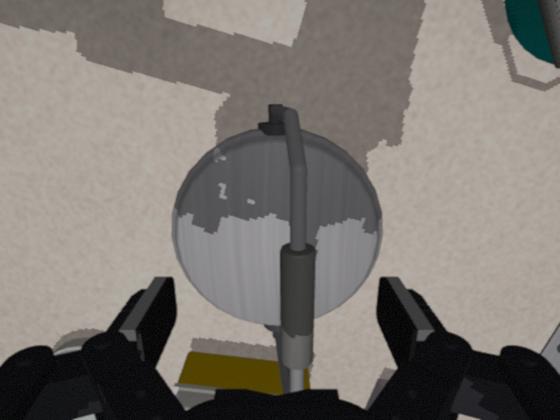

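View pics/s10.png

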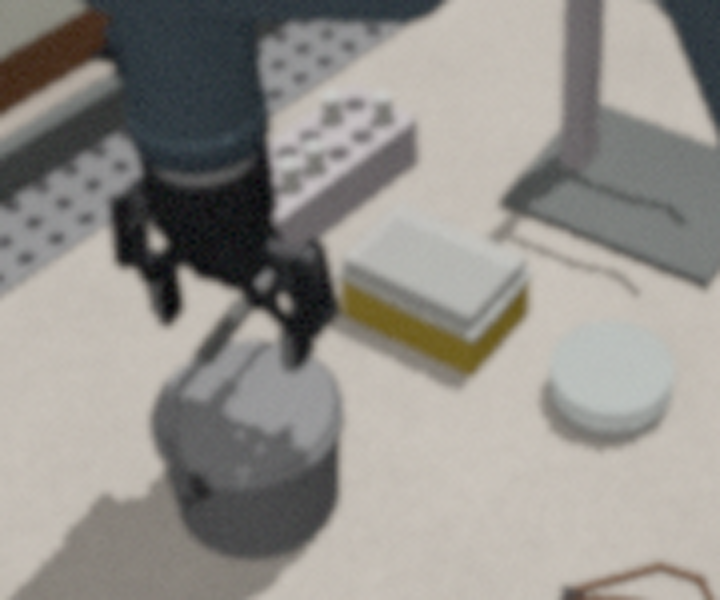

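The sleeve (297,290) lies between the fingers, about 6 mm ahead of the jaws' centre. I'll shift 5 mm and close.

Call:
{"op": "arm_command", "data": {
  "moves": [
    {"offset":[-0.001,0.005,0],"dr":[0,0,0],"gripper":0},
    {"offset":[0,0,0],"dr":[0,0,0],"gripper":0.4},
    {"offset":[0,0,0],"dr":[0,0,0],"gripper":0.6},
    {"offset":[0,0,0],"dr":[0,0,0],"gripper":0.8},
    {"offset":[0,0,0],"dr":[0,0,0],"gripper":1},
    {"offset":[0,0,0],"dr":[0,0,0],"gripper":1},
    {"offset":[0,0,0],"dr":[0,0,0],"gripper":1}
  ]
}}

```text
time: 11.45
position: [0.6175, 0.216, 0.1439]
ee_rot: [1.89, 2.508, 0.001]
contact_force: [0.1, -0.7, 2.0]
opening: 0.137
```

Run:
```python
from sl import *
stat()
g=cam('wrist'); save(g,'w11')
```

```text
t 11.45 p [0.6175 0.216  0.1439] F [ 0.07 -0.73  1.97] op 0.137 q [ 0.17  0.51  1.38 -0.    1.25 -0.11]
z [ 0.001 -0.    -1.   ] x [-0.276  0.961 -0.001]
```

View pics/w11.png

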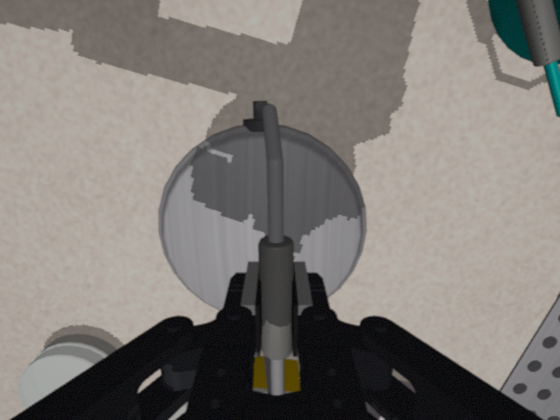

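Sleeve gripped (opening 0.137, about 12 mm). I'll lift slowly.

Call:
{"op": "arm_command", "data": {
  "moves": [
    {"offset":[0,0,-0.005],"dr":[0,0,0],"gripper":1},
    {"offset":[0,0,-0.01],"dr":[0,0,0],"gripper":1},
    {"offset":[0,0,-0.015],"dr":[0,0,0],"gripper":1},
    {"offset":[0,0,-0.015],"dr":[0,0,0],"gripper":1},
    {"offset":[0,0,-0.01],"dr":[0,0,0],"gripper":1},
    {"offset":[0,0,0],"dr":[0,0,0],"gripper":1}
  ]
}}

```text
time: 12.1
position: [0.6181, 0.2161, 0.2003]
ee_rot: [1.889, 2.506, 0.004]
contact_force: [0.6, -0.5, -7.6]
opening: 0.141
```

Run:
```python
from sl import *
stat()
g=cam('side'); save(g,'s12',(150,130,330,300),4)
```

```text
t 12.1 p [0.6181 0.2161 0.2003] F [ 0.59 -0.47 -7.59] op 0.141 q [ 0.17  0.46  1.31 -0.    1.36 -0.11]
z [ 0.004  0.    -1.   ] x [-0.275  0.961 -0.001]
```

View pics/s12.png

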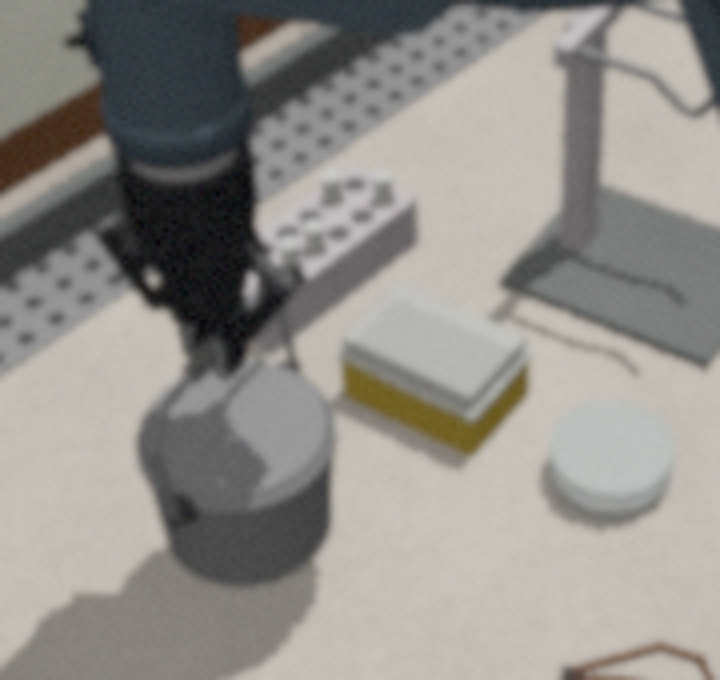

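```bash
cat >> h.py <<'E'
SEAT=np.array([.554,-.213]); YS=.168
def st(x,y,z): return [SEAT[0]+x*np.cos(YS)-y*np.sin(YS),SEAT[1]+x*np.sin(YS)+y*np.cos(YS),z]
E
python3 - <<'E'
from sl import *
print(st(-.13,0,.29))
s,R=stat()
p,R=plan([(s['position']+[0,0,.09],R)],1,maxd=.02)
p,R=plan([([.43,-.05,.29],tool(.22,90,'y'))],1,p=p,R=R,maxd=.019)
E
```

```text
[np.float64(0.42583024917227863), np.float64(-0.23473740952275157), 0.29]
t 12.15 p [0.6176 0.216  0.1991] F [ 0.34 -0.46 -8.87] op 0.14 q [ 0.17  0.46  1.31 -0.    1.36 -0.11]
z [ 0.002 -0.    -1.   ] x [-0.275  0.961 -0.001]
{"offset":[-0.0, 0.0, -0.018],"dr":[0.0, 0.0, 0.0],"gripper":1},
{"offset":[-0.0, 0.0, -0.018],"dr":[0.0, 0.0, 0.0],"gripper":1},
{"offset":[-0.0, 0.0, -0.018],"dr":[0.0, 0.0, 0.0],"gripper":1},
{"offset":[-0.0, 0.0, -0.018],"dr":[0.0, 0.0, 0.0],"gripper":1},
{"offset":[-0.0, 0.0, -0.018],"dr":[0.0, 0.0, 0.0],"gripper":1},
-- [0.6174 0.216  0.2891]
{"offset":[-0.014, -0.017, -0.0],"dr":[0.0, 0.0, 0.2],"gripper":1},
{"offset":[-0.014, -0.017, -0.0],"dr":[0.0, 0.0, 0.2],"gripper":1},
{"offset":[-0.014, -0.017, -0.0],"dr":[0.0, 0.0, 0.2],"gripper":1},
{"offset":[-0.014, -0.017, -0.0],"dr":[0.0, 0.0, 0.2],"gripper":1},
{"offset":[-0.014, -0.017, -0.0],"dr":[0.0, 0.0, 0.2],"gripper":1},
{"offset":[-0.014, -0.017, -0.0],"dr":[0.0, 0.0, 0.2],"gripper":1},
{"offset":[-0.014, -0.016, -0.0],"dr":[0.0, 0.0, 0.2],"gripper":1},
{"offset":[-0.014, -0.016, -0.0],"dr":[0.0, 0.0, 0.2],"gripper":1},
{"offset":[-0.014, -0.016, -0.0],"dr":[0.0, 0.0, 0.3],"gripper":1},
{"offset":[-0.014, -0.016, -0.0],"dr":[0.0, 0.0, 0.2],"gripper":1},
{"offset":[-0.014, -0.017, -0.0],"dr":[0.0, 0.0, 0.3],"gripper":1},
{"offset":[-0.014, -0.016, -0.0],"dr":[0.0, 0.0, 0.2],"gripper":1},
{"offset":[-0.014, -0.016, -0.0],"dr":[0.0, 0.0, 0.3],"gripper":1},
{"offset":[-0.014, -0.017, -0.001],"dr":[0.1, 0.0, 0.2],"gripper":1},
{"offset":[-0.015, -0.016, -0.0],"dr":[0.0, 0.0, 0.3],"gripper":1},
-- [ 0.4301 -0.0504  0.2898]
```

Call:
{"op": "arm_command", "data": {
  "moves": [
    {"offset":[0,0,-0.018],"dr":[0,0,0],"gripper":1},
    {"offset":[0,0,-0.018],"dr":[0,0,0],"gripper":1},
    {"offset":[0,0,-0.018],"dr":[0,0,0],"gripper":1},
    {"offset":[0,0,-0.018],"dr":[0,0,0],"gripper":1},
    {"offset":[0,0,-0.018],"dr":[0,0,0],"gripper":1},
    {"offset":[-0.005,-0.006,0],"dr":[0,0,0],"gripper":1},
    {"offset":[-0.009,-0.011,0],"dr":[0,0,0.2],"gripper":1},
    {"offset":[-0.014,-0.017,0],"dr":[0,0,0.2],"gripper":1}
  ]
}}

```text
time: 12.95
position: [0.5911, 0.1796, 0.2862]
ee_rot: [-1.898, -2.502, 0.002]
contact_force: [0.5, -0.5, -8.7]
opening: 0.14
```

Call:
{"op": "arm_command", "data": {
  "moves": [
    {"offset":[-0.014,-0.017,0],"dr":[0,0,0.2],"gripper":1},
    {"offset":[-0.014,-0.017,0],"dr":[0,0,0.2],"gripper":1},
    {"offset":[-0.014,-0.017,0],"dr":[0,0,0.2],"gripper":1},
    {"offset":[-0.014,-0.017,0],"dr":[0,0,0.2],"gripper":1},
    {"offset":[-0.014,-0.016,0],"dr":[0,0,0.3],"gripper":1},
    {"offset":[-0.014,-0.016,0],"dr":[0,0,0.3],"gripper":1},
    {"offset":[-0.014,-0.016,0],"dr":[0,0,0.3],"gripper":1},
    {"offset":[-0.014,-0.016,0],"dr":[0,0,0.3],"gripper":1}
  ]
}}

```text
time: 13.75
position: [0.4912, 0.0369, 0.2868]
ee_rot: [-1.943, -2.467, 0.002]
contact_force: [0.2, -1.0, -8.3]
opening: 0.142
```

Run:
```python
from sl import *
s,R=stat()
p,R=plan([([.43,-.05,.29],tool(.2,90,'y')),(st(-.13,0,.29),tool(YS,90,'y'))],1,maxd=.018)
```

```text
t 13.75 p [0.4912 0.0369 0.2868] F [ 0.17 -0.96 -8.34] op 0.142 q [-0.15  0.12  1.57 -0.    1.45 -0.39]
z [-0.002 -0.    -1.   ] x [-0.235  0.972  0.   ]
{"offset":[-0.014, -0.016, -0.001],"dr":[-0.0, -0.0, 0.4],"gripper":1},
{"offset":[-0.014, -0.016, -0.001],"dr":[-0.0, -0.0, 0.4],"gripper":1},
{"offset":[-0.014, -0.016, -0.0],"dr":[-0.0, -0.0, 0.4],"gripper":1},
{"offset":[-0.015, -0.016, -0.001],"dr":[-0.1, -0.0, 0.5],"gripper":1},
{"offset":[-0.014, -0.015, -0.0],"dr":[-0.0, -0.0, 0.4],"gripper":1},
-- [ 0.4299 -0.0498  0.2899]
{"offset":[-0.016, -0.004, -0.0],"dr":[-0.0, -0.0, 0.2],"gripper":1},
{"offset":[-0.016, -0.004, -0.0],"dr":[-0.0, -0.0, 0.2],"gripper":1},
{"offset":[-0.017, -0.004, -0.0],"dr":[-0.0, -0.0, 0.2],"gripper":1},
{"offset":[-0.016, -0.003, -0.0],"dr":[-0.0, -0.0, 0.2],"gripper":1},
{"offset":[-0.017, -0.003, -0.0],"dr":[-0.0, -0.0, 0.1],"gripper":1},
{"offset":[-0.016, -0.003, -0.0],"dr":[-0.0, -0.0, 0.2],"gripper":1},
{"offset":[-0.017, -0.003, -0.0],"dr":[-0.0, -0.0, 0.1],"gripper":1},
{"offset":[-0.016, -0.004, -0.0],"dr":[-0.0, -0.0, 0.2],"gripper":1},
{"offset":[-0.017, -0.003, -0.0],"dr":[-0.0, -0.0, 0.1],"gripper":1},
{"offset":[-0.016, -0.003, -0.0],"dr":[-0.0, -0.0, 0.2],"gripper":1},
{"offset":[-0.017, -0.004, -0.0],"dr":[-0.0, -0.0, 0.1],"gripper":1},
-- [ 0.4257 -0.2347  0.2898]
```

Call:
{"op": "arm_command", "data": {
  "moves": [
    {"offset":[-0.014,-0.016,-0.001],"dr":[0,0,0.4],"gripper":1},
    {"offset":[-0.014,-0.016,-0.001],"dr":[0,0,0.4],"gripper":1},
    {"offset":[-0.014,-0.016,0],"dr":[0,0,0.4],"gripper":1},
    {"offset":[-0.015,-0.016,-0.001],"dr":[0,0,0.5],"gripper":1},
    {"offset":[-0.014,-0.015,0],"dr":[0,0,0.4],"gripper":1},
    {"offset":[-0.016,-0.004,0],"dr":[0,0,0.2],"gripper":1},
    {"offset":[-0.016,-0.004,0],"dr":[0,0,0.2],"gripper":1},
    {"offset":[-0.017,-0.004,0],"dr":[0,0,0.2],"gripper":1}
  ]
}}

```text
time: 14.55
position: [0.4281, -0.0997, 0.2901]
ee_rot: [-2.001, -2.421, 0.0]
contact_force: [-0.5, 0.8, -9.1]
opening: 0.14
```

Call:
{"op": "arm_command", "data": {
  "moves": [
    {"offset":[-0.016,-0.003,0],"dr":[0,0,0.2],"gripper":1},
    {"offset":[-0.017,-0.003,0],"dr":[0,0,0.1],"gripper":1},
    {"offset":[-0.016,-0.003,0],"dr":[0,0,0.2],"gripper":1},
    {"offset":[-0.017,-0.003,0],"dr":[0,0,0.1],"gripper":1},
    {"offset":[-0.016,-0.004,0],"dr":[0,0,0.2],"gripper":1},
    {"offset":[-0.017,-0.003,0],"dr":[0,0,0.1],"gripper":1},
    {"offset":[-0.016,-0.003,0],"dr":[0,0,0.2],"gripper":1},
    {"offset":[-0.012,-0.003,0],"dr":[0,0,0.1],"gripper":1}
  ]
}}

```text
time: 15.35
position: [0.4276, -0.2302, 0.2911]
ee_rot: [2.026, 2.4, 0.0]
contact_force: [-0.1, 0.1, -8.2]
opening: 0.142
```

Run:
```python
from sl import *
s,R=stat()
for n in('wrist','top','side'):
    g=cam(n); save(g,n+'13'); pickle.dump(g,open(n+'13.pkl','wb'))
```

```text
t 15.35 p [ 0.4276 -0.2302  0.2911] F [-0.09  0.08 -8.18] op 0.142 q [-0.72  0.11  1.58  0.    1.46 -0.89]
z [ 0.001 -0.    -1.   ] x [-0.168  0.986 -0.   ]
```

View pics/wrist13.png

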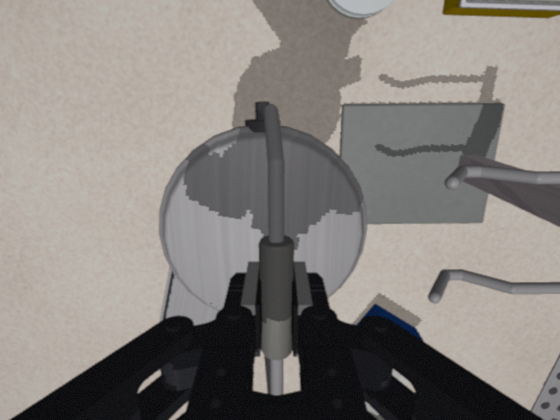

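View pics/top13.png

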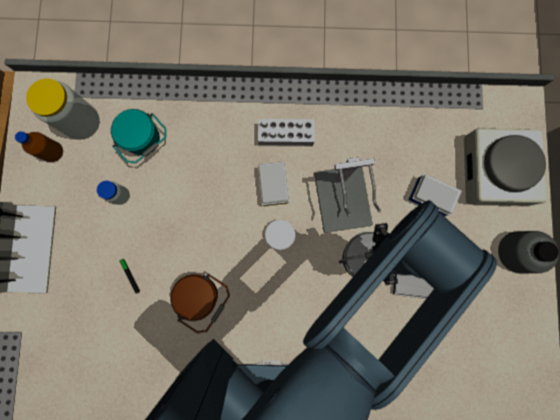

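View pics/side13.png

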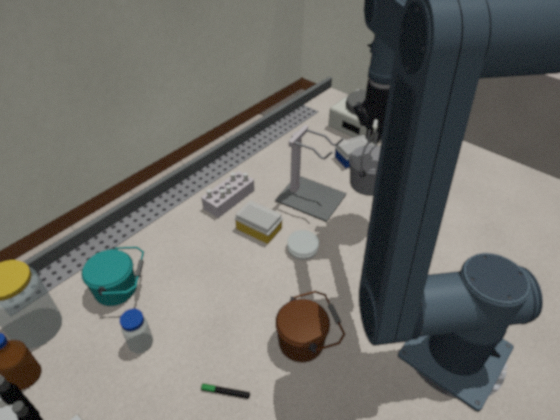

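The wrist view shows the prong tips at (452,182) and (436,297), and the sleeve at (276,297) in the jaws. I'll refine the seat and sleeve from this view.

Run:
```python
from sl import *
g=pickle.load(open('wrist13.pkl','rb'))
save(g,'w13z',(420,140,560,320),4)
```

```text
(no output)
```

View pics/w13z.png

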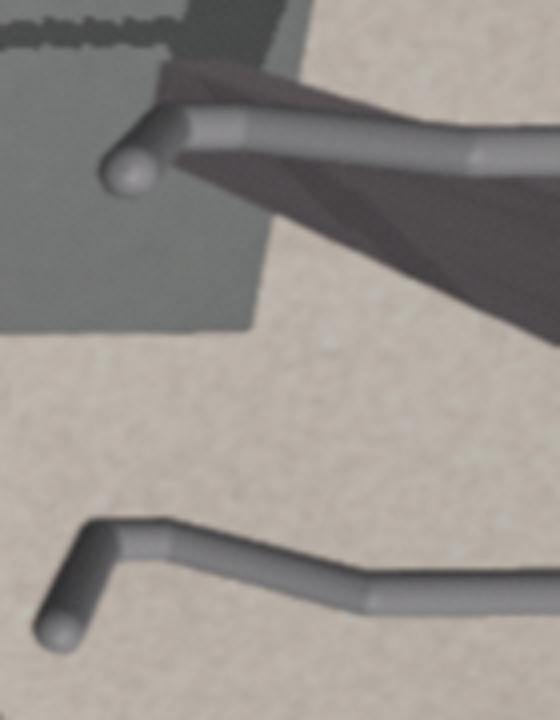

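Run:
```python
from sl import *
g=pickle.load(open('wrist13.pkl','rb'))
P={}
for n,u,v,z in (('tL',452.5,182.5,.240),('tR',434.5,297.5,.240),('vL',473,172.5,.212),('vR',453.5,275,.212),('rL',538.7,178,.231),('rR',512,288,.231)):
    P[n]=rayz(g,u,v,z); print(n,P[n].round(4),world(g,u,v).round(4))
for k in 'tvr':
    d=P[k+'L']-P[k+'R']; print(k,'yaw',np.arctan2(-d[0],d[1]).round(3),'len',np.linalg.norm(d).round(4),'mid',((P[k+'L']+P[k+'R'])/2).round(4))
s=g['s'];R=Ro.from_rotvec(s['ee_rot']).as_matrix()
for u,v in((276,245),(276,297),(276,352)):
    q=world(g,u,v); n=q-world(g,u,v,0.0); n/=np.linalg.norm(n); q=q+.007*n; print('sl',q.round(4),'tool',(R.T@(q-s['position'])).round(4))
```

```text
tL [ 0.5201 -0.1802  0.24  ] [ 0.5192 -0.18    0.2416]
tR [ 0.5331 -0.2544  0.24  ] [ 0.5331 -0.2543  0.2401]
vL [ 0.5465 -0.1761  0.212 ] [ 0.5472 -0.1763  0.2108]
vR [ 0.5582 -0.2496  0.212 ] [ 0.5586 -0.2499  0.2113]
rL [ 0.5746 -0.1705  0.231 ] [ 0.5755 -0.1706  0.2299]
rR [ 0.587  -0.2438  0.231 ] [ 0.5875 -0.2441  0.2304]
t yaw 0.174 len 0.0753 mid [ 0.5266 -0.2173  0.24  ]
v yaw 0.158 len 0.0744 mid [ 0.5523 -0.2128  0.212 ]
r yaw 0.167 len 0.0743 mid [ 0.5808 -0.2072  0.231 ]
sl [ 0.4224 -0.2052  0.3078] tool [ 0.0255 -0.0009 -0.0167]
sl [ 0.4261 -0.2273  0.3095] tool [ 0.0031 -0.001  -0.0184]
sl [ 0.4305 -0.2532  0.3108] tool [-0.0232 -0.001  -0.0197]
```

```bash
sed -i 's/^SEAT=.*/SEAT=np.array([.5528,-.2125]); YS=.167/' h.py
python3 - <<'E'
from sl import *
p,R=plan([(st(-.13,-.001,.236),tool(YS,90,'y'))],1,maxd=.015)
p,R=plan([(st(-.05,-.001,.236),tool(YS,90,'y'))],1,maxd=.014,p=p,R=R)
E
```

```text
{"offset":[-0.001, -0.001, 0.014],"dr":[0.0, 0.0, 0.0],"gripper":1},
{"offset":[-0.001, -0.001, 0.014],"dr":[0.0, 0.0, 0.0],"gripper":1},
{"offset":[-0.001, -0.001, 0.014],"dr":[0.0, 0.0, 0.0],"gripper":1},
{"offset":[-0.002, -0.001, 0.013],"dr":[0.1, 0.0, 0.0],"gripper":1},
-- [ 0.4247 -0.2351  0.2364]
{"offset":[-0.0, 0.013, 0.0],"dr":[-0.0, 0.0, 0.0],"gripper":1},
{"offset":[-0.0, 0.013, 0.0],"dr":[-0.0, 0.0, 0.0],"gripper":1},
{"offset":[-0.0, 0.014, 0.0],"dr":[-0.0, 0.0, 0.0],"gripper":1},
{"offset":[-0.0, 0.013, 0.0],"dr":[-0.0, 0.0, 0.0],"gripper":1},
{"offset":[-0.0, 0.014, 0.0],"dr":[-0.0, 0.0, 0.0],"gripper":1},
{"offset":[-0.0, 0.013, 0.0],"dr":[-0.0, 0.0, 0.0],"gripper":1},
-- [ 0.5036 -0.2218  0.2363]
```

Call:
{"op": "arm_command", "data": {
  "moves": [
    {"offset":[-0.001,-0.001,0.014],"dr":[0,0,0],"gripper":1},
    {"offset":[-0.001,-0.001,0.014],"dr":[0,0,0],"gripper":1},
    {"offset":[-0.001,-0.001,0.014],"dr":[0,0,0],"gripper":1},
    {"offset":[-0.002,-0.001,0.013],"dr":[0,0,0],"gripper":1},
    {"offset":[0,0.008,0],"dr":[0,0,0],"gripper":1},
    {"offset":[0,0.013,0],"dr":[0,0,0],"gripper":1},
    {"offset":[0,0.013,0],"dr":[0,0,0],"gripper":1},
    {"offset":[0,0.01,0],"dr":[0,0,0],"gripper":1}
  ]
}}

```text
time: 16.3
position: [0.4706, -0.2268, 0.2377]
ee_rot: [2.023, 2.399, 0.002]
contact_force: [0.5, -0.5, -7.6]
opening: 0.138
```

Run:
```python
from sl import *
s,R=stat()
g=cam('wrist'); save(g,'w14'); pickle.dump(g,open('w14.pkl','wb'))
plan([(st(-.0,-.001,.236),tool(YS,90,'y'))],1,maxd=.012)
```

```text
t 16.3 p [ 0.4706 -0.2268  0.2377] F [ 0.46 -0.47 -7.61] op 0.138 q [-0.66  0.2   1.59  0.    1.34 -0.83]
z [ 0.003 -0.001 -1.   ] x [-0.169  0.986 -0.002]
{"offset":[-0.0, 0.012, 0.0],"dr":[0.0, 0.0, 0.0],"gripper":1},
{"offset":[-0.0, 0.012, 0.0],"dr":[0.0, 0.0, 0.0],"gripper":1},
{"offset":[-0.0, 0.012, 0.0],"dr":[0.0, 0.0, 0.0],"gripper":1},
{"offset":[-0.0, 0.012, 0.0],"dr":[0.1, 0.0, 0.0],"gripper":1},
{"offset":[-0.0, 0.011, 0.001],"dr":[0.0, 0.0, 0.1],"gripper":1},
{"offset":[-0.0, 0.012, 0.0],"dr":[0.1, 0.1, 0.0],"gripper":1},
{"offset":[-0.001, 0.011, 0.001],"dr":[0.0, 0.0, 0.1],"gripper":1},
-- [ 0.5526 -0.2138  0.2357]
```

View pics/w14.png

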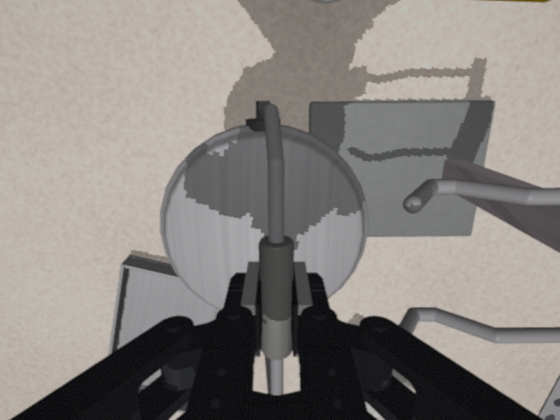

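Call:
{"op": "arm_command", "data": {
  "moves": [
    {"offset":[0,0.012,0],"dr":[0,0,0],"gripper":1},
    {"offset":[0,0.012,0],"dr":[0,0,0],"gripper":1},
    {"offset":[0,0.012,0],"dr":[0,0,0],"gripper":1},
    {"offset":[0,0.012,0],"dr":[0,0,0],"gripper":1}
  ]
}}

```text
time: 16.75
position: [0.5167, -0.2188, 0.2367]
ee_rot: [2.025, 2.4, 0.001]
contact_force: [-0.6, -0.3, -7.9]
opening: 0.141
```

Call:
{"op": "arm_command", "data": {
  "moves": [
    {"offset":[0,0.011,0.001],"dr":[0,0,0],"gripper":1},
    {"offset":[0,0.012,0],"dr":[0,0,0],"gripper":1},
    {"offset":[-0.001,0.011,0.001],"dr":[0,0,0],"gripper":1},
    {"offset":[0,0,0],"dr":[0,0,0],"gripper":1}
  ]
}}

```text
time: 17.15
position: [0.5509, -0.2141, 0.2344]
ee_rot: [2.024, 2.401, 0.002]
contact_force: [1.6, -0.3, -8.7]
opening: 0.142
```

Run:
```python
from sl import *
s,R=stat()
g=cam('wrist'); save(g,'w15'); pickle.dump(g,open('w15.pkl','wb'))
t=cam('top'); save(t,'t15',(300,140,420,240),6)
t=cam('side'); save(t,'s15',(270,90,390,210),6)
plan([(st(-.0,-.001,.199),tool(YS,90,'y'))],1,maxd=.008)
```

```text
t 17.15 p [ 0.5509 -0.2141  0.2344] F [ 1.63 -0.28 -8.69] op 0.142 q [-0.56  0.33  1.43  0.    1.38 -0.73]
z [ 0.002 -0.    -1.   ] x [-0.169  0.986 -0.001]
{"offset":[0.0, 0.001, 0.007],"dr":[-0.0, 0.0, 0.0],"gripper":1},
{"offset":[0.0, 0.001, 0.007],"dr":[-0.0, 0.0, 0.0],"gripper":1},
{"offset":[0.0, 0.001, 0.007],"dr":[-0.0, 0.0, 0.0],"gripper":1},
{"offset":[0.0, 0.001, 0.007],"dr":[-0.0, 0.0, 0.1],"gripper":1},
{"offset":[0.0, 0.0, 0.008],"dr":[-0.0, 0.0, 0.0],"gripper":1},
-- [ 0.5527 -0.2135  0.1985]
```

View pics/w15.png

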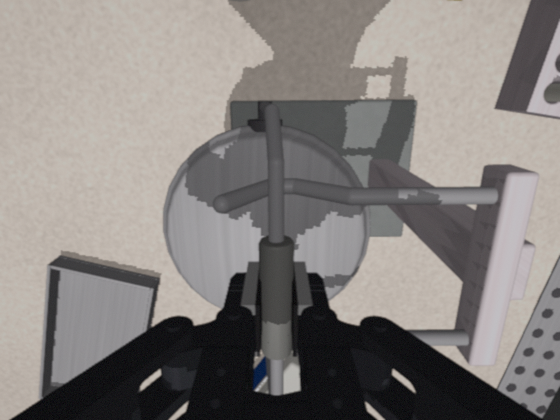

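View pics/t15.png

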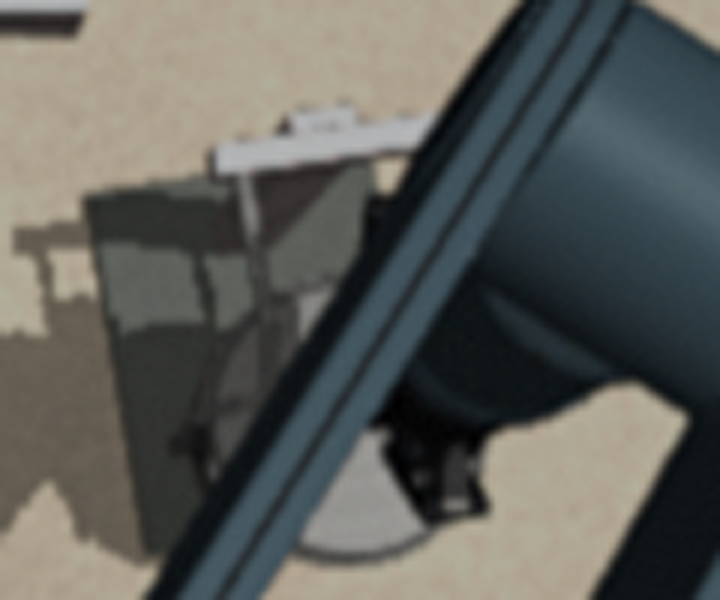

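View pics/s15.png

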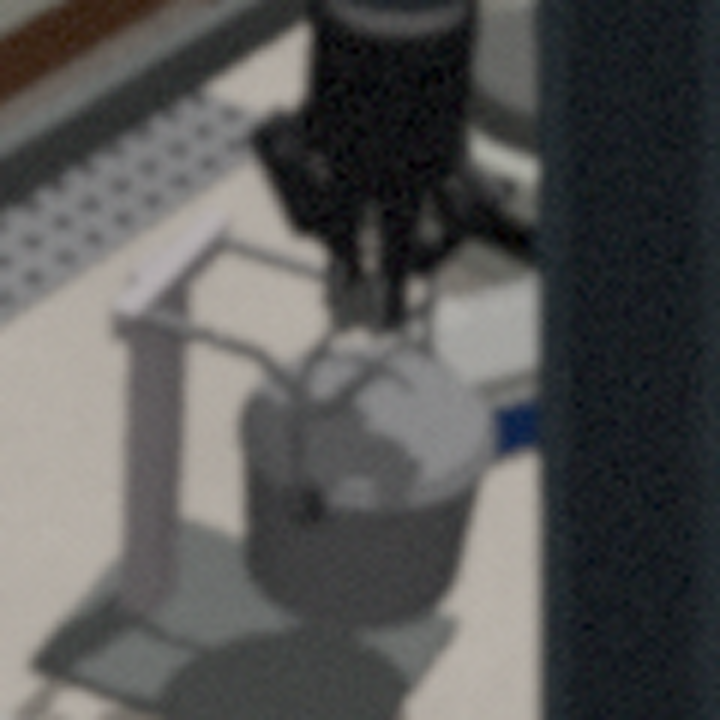

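The prong (flat at about (283,185)) is under the wire at column 276, roughly 3 mm ahead. I'll lower with a 4 mm forward correction.

Call:
{"op": "arm_command", "data": {
  "moves": [
    {"offset":[0,0.001,0.007],"dr":[0,0,0],"gripper":1},
    {"offset":[0,0.001,0.007],"dr":[0,0,0],"gripper":1},
    {"offset":[0,0.001,0.007],"dr":[0,0,0],"gripper":1},
    {"offset":[0,0.001,0.005],"dr":[0,0,0],"gripper":1},
    {"offset":[0,0,0.004],"dr":[0,0,0],"gripper":1},
    {"offset":[0,0,0.002],"dr":[0,0,0],"gripper":1},
    {"offset":[0,0,0],"dr":[0,0,0],"gripper":1}
  ]
}}

```text
time: 18.0
position: [0.5531, -0.2135, 0.2025]
ee_rot: [2.026, 2.401, 0.001]
contact_force: [-0.3, 0.6, -9.3]
opening: 0.138
```

Run:
```python
from sl import *
s,R=stat()
g=cam('wrist'); save(g,'w16',(140,90,420,370),2); pickle.dump(g,open('w16.pkl','wb'))
```

```text
t 18.0 p [ 0.5531 -0.2135  0.2025] F [-0.27  0.65 -9.31] op 0.138 q [-0.56  0.35  1.47  0.    1.31 -0.73]
z [ 0.001 -0.    -1.   ] x [-0.168  0.986 -0.   ]
```

View pics/w16.png

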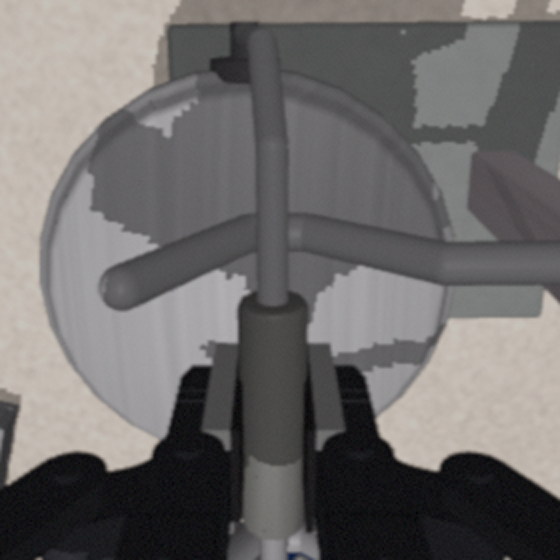

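Call:
{"op": "arm_command", "data": {
  "moves": [
    {"offset":[0.001,0.001,0.002],"dr":[0,0,0],"gripper":1},
    {"offset":[0.001,0.001,0.002],"dr":[0,0,0],"gripper":1},
    {"offset":[0,0,0],"dr":[0,0,0],"gripper":1}
  ]
}}

```text
time: 18.35
position: [0.5548, -0.2109, 0.1985]
ee_rot: [2.025, 2.401, 0.001]
contact_force: [0.3, 0.2, -8.5]
opening: 0.141
```

Call:
{"op": "arm_command", "data": {
  "moves": [
    {"offset":[0,0,0.001],"dr":[0,0,0],"gripper":1},
    {"offset":[0,0,0.001],"dr":[0,0,0],"gripper":1},
    {"offset":[0,0,0],"dr":[0,0,0],"gripper":1}
  ]
}}

```text
time: 18.65
position: [0.555, -0.2113, 0.1972]
ee_rot: [2.025, 2.4, 0.001]
contact_force: [-0.6, 0.1, -6.8]
opening: 0.138
```

Call:
{"op": "arm_command", "data": {
  "moves": [
    {"offset":[0,0,0.001],"dr":[0,0,0],"gripper":1},
    {"offset":[0,0,0],"dr":[0,0,0],"gripper":1}
  ]
}}

```text
time: 18.85
position: [0.5551, -0.2114, 0.1969]
ee_rot: [2.024, 2.399, 0.001]
contact_force: [-1.1, 2.1, 1.3]
opening: 0.143
```

Call:
{"op": "arm_command", "data": {
  "moves": [
    {"offset":[0,0,0.001],"dr":[0,0,0],"gripper":1},
    {"offset":[0,0,0],"dr":[0,0,0],"gripper":1}
  ]
}}

```text
time: 19.05
position: [0.5552, -0.2114, 0.1967]
ee_rot: [2.024, 2.399, 0.001]
contact_force: [-4.7, 2.1, 5.6]
opening: 0.142
```

Call:
{"op": "arm_command", "data": {
  "moves": [
    {"offset":[0,0,0.001],"dr":[0,0,0],"gripper":1},
    {"offset":[0,0,0],"dr":[0,0,0],"gripper":1}
  ]
}}

```text
time: 19.25
position: [0.5552, -0.2114, 0.1966]
ee_rot: [2.023, 2.398, 0.001]
contact_force: [-5.7, 3.1, 11.5]
opening: 0.139
```

Run:
```python
from sl import *
s,R=stat()
g=cam('wrist'); save(g,'w17',(140,90,420,370),2)
```

```text
t 19.25 p [ 0.5552 -0.2114  0.1966] F [-5.65  3.15 11.52] op 0.139 q [-0.55  0.36  1.48  0.    1.3  -0.72]
z [ 0.004 -0.002 -1.   ] x [-0.168  0.986 -0.003]
```

View pics/w17.png

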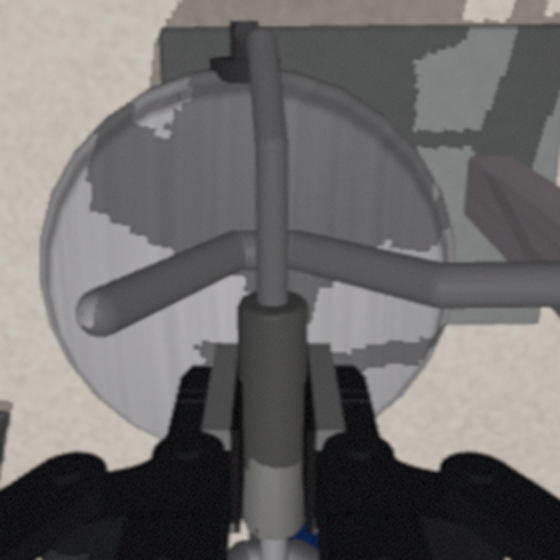

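Contact: the wire has seated on the prong flat (cols 236–290), with the fingers now pressing down a little. I'll ease off until the load is roughly neutral, then open.

Call:
{"op": "arm_command", "data": {
  "moves": [
    {"offset":[0,-0.001,-0.001],"dr":[0,0,0],"gripper":1},
    {"offset":[0,0,-0.001],"dr":[0,0,0],"gripper":1},
    {"offset":[0,0,0],"dr":[0,0,0],"gripper":1}
  ]
}}

```text
time: 19.6
position: [0.5549, -0.2115, 0.1968]
ee_rot: [2.023, 2.398, 0.003]
contact_force: [1.2, 4.3, 5.2]
opening: 0.142
```

Call:
{"op": "arm_command", "data": {
  "moves": [
    {"offset":[0,0,-0.001],"dr":[0,0,0],"gripper":1},
    {"offset":[0,0,0],"dr":[0,0,0],"gripper":1}
  ]
}}

```text
time: 19.8
position: [0.5545, -0.2116, 0.1969]
ee_rot: [2.024, 2.399, 0.002]
contact_force: [4.4, 2.2, 1.1]
opening: 0.142
```

Call:
{"op": "arm_command", "data": {
  "moves": [
    {"offset":[0,0,0],"dr":[0,0,0],"gripper":0.8},
    {"offset":[0,0,0],"dr":[0,0,0],"gripper":0.75},
    {"offset":[0,0,0],"dr":[0,0,0],"gripper":0.65},
    {"offset":[0,0,0],"dr":[0,0,0],"gripper":0.5},
    {"offset":[0,0,0],"dr":[0,0,0],"gripper":0.3},
    {"offset":[0,0,0],"dr":[0,0,0],"gripper":0.3}
  ]
}}

```text
time: 20.4
position: [0.5538, -0.2115, 0.1968]
ee_rot: [2.025, 2.4, 0.001]
contact_force: [0.3, 0.0, 0.1]
opening: 0.699
```

Run:
```python
from sl import *
s,R=stat()
g=cam('wrist'); save(g,'w18')
t=cam('side'); save(t,'s18',(270,90,390,210),6)
```

```text
t 20.4 p [ 0.5538 -0.2115  0.1968] F [0.31 0.03 0.12] op 0.699 q [-0.55  0.36  1.48  0.    1.3  -0.72]
z [ 0.001 -0.    -1.   ] x [-0.168  0.986 -0.001]
```

View pics/w18.png

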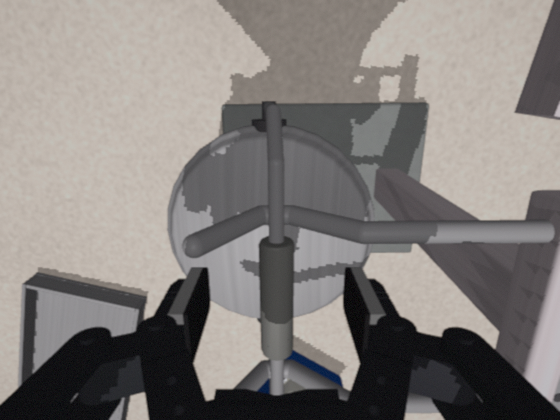

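View pics/s18.png

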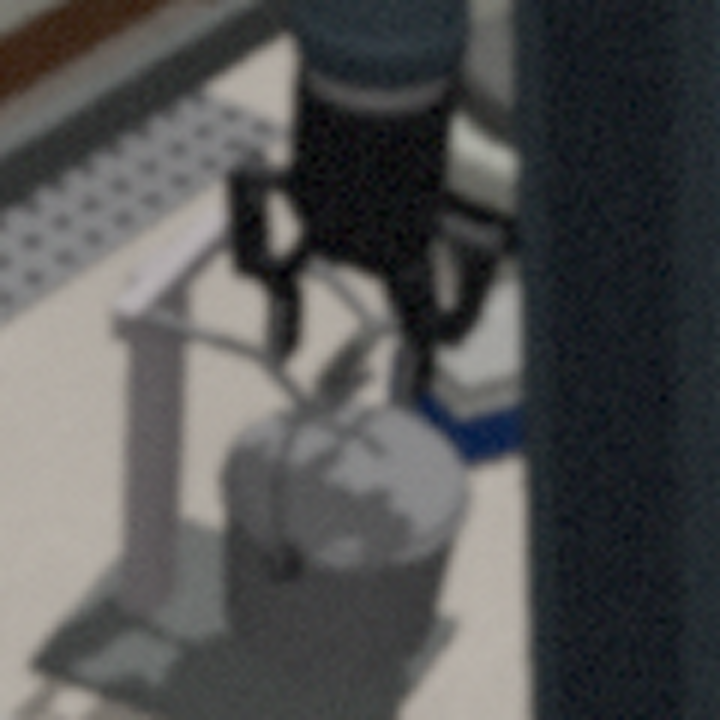

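The pail hangs free between the open fingers. I'll withdraw straight up.

Call:
{"op": "arm_command", "data": {
  "moves": [
    {"offset":[0,0,-0.015],"dr":[0,0,0],"gripper":0.3},
    {"offset":[0,0,-0.025],"dr":[0,0,0],"gripper":0.3},
    {"offset":[0,0,-0.03],"dr":[0,0,0],"gripper":0.3},
    {"offset":[0,0,-0.03],"dr":[0,0,0],"gripper":0.3},
    {"offset":[0,0,-0.02],"dr":[0,0,0],"gripper":0.3}
  ]
}}

```text
time: 21.0
position: [0.5542, -0.2116, 0.3194]
ee_rot: [2.023, 2.398, 0.001]
contact_force: [0.5, -0.4, 0.3]
opening: 0.703
```

Call:
{"op": "arm_command", "data": {
  "moves": [
    {"offset":[0,-0.03,0],"dr":[0,0,0],"gripper":0.3},
    {"offset":[0,-0.03,0],"dr":[0,0,0],"gripper":0.3},
    {"offset":[0,-0.02,0],"dr":[0,0,0],"gripper":0.3},
    {"offset":[0,0,0],"dr":[0,0,0],"gripper":0.3},
    {"offset":[0,0,0],"dr":[0,0,0],"gripper":0.3},
    {"offset":[0,0,0],"dr":[0,0,0],"gripper":0.3},
    {"offset":[0,0,0],"dr":[0,0,0],"gripper":0.3},
    {"offset":[0,0,0],"dr":[0,0,0],"gripper":0.3}
  ]
}}

```text
time: 21.8
position: [0.4755, -0.2247, 0.3164]
ee_rot: [2.025, 2.401, 0.001]
contact_force: [0.4, 0.8, -0.3]
opening: 0.695
```

Run:
```python
from sl import *
s,R=stat()
g=cam('wrist'); save(g,'w19'); pickle.dump(g,open('w19.pkl','wb'))
t=cam('top'); save(t,'t19'); pickle.dump(t,open('t19.pkl','wb'))
t=cam('side'); save(t,'s19',(200,60,400,260),3)
```

```text
t 21.8 p [ 0.4755 -0.2247  0.3164] F [ 0.42  0.76 -0.35] op 0.695 q [-0.65  0.17  1.44  0.    1.53 -0.82]
z [ 0.001 -0.    -1.   ] x [-0.169  0.986 -0.   ]
```

View pics/w19.png

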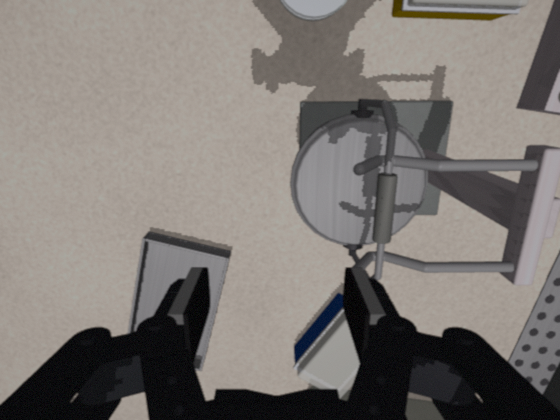

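View pics/t19.png

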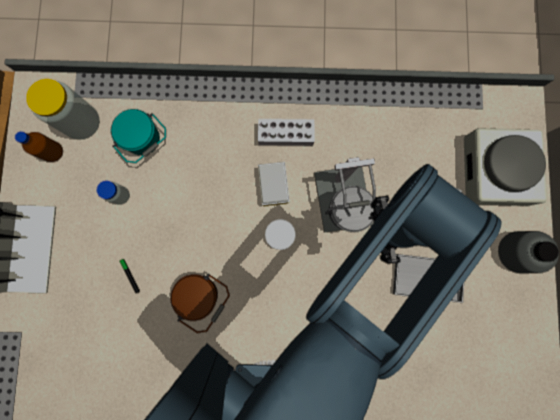

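View pics/s19.png

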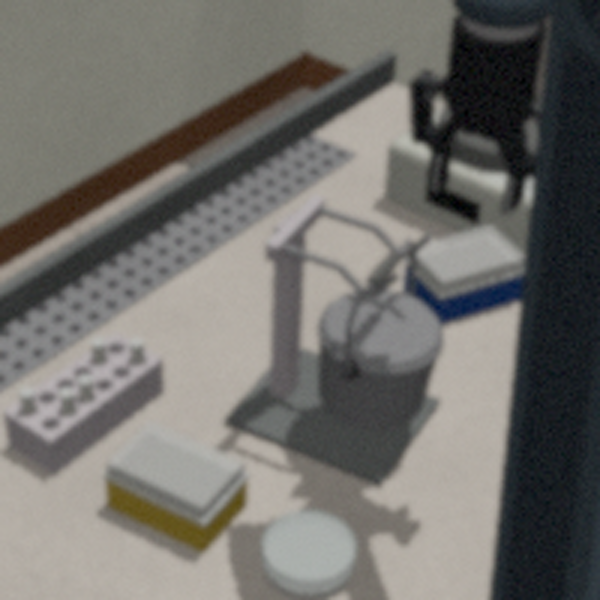

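It hangs on both prongs with the sleeve between them: sleeve ends at (388,176) and (382,240). I'll check its position, and stillness over 1 s.

```bash
cat > chk.py <<'E'
from sl import *
def run(f,L,Cc,Rr):
    g=pickle.load(open(f,'rb')) if isinstance(f,str) else f
    Q=[]
    for u,v in (L,Cc,Rr):
        q=world(g,u,v); n=q-world(g,u,v,0.0); n/=np.linalg.norm(n); q=q+.007*n; Q.append(q)
        d=q[:2]-SEAT; print('seat frame',round(d[0]*np.cos(YS)+d[1]*np.sin(YS),4),round(-d[0]*np.sin(YS)+d[1]*np.cos(YS),4),round(q[2]-.215,4))
    d=Q[0]-Q[2]; print('yaw err',np.arctan2(-d[0],d[1])-YS)
    w=cloud(g)[100:260,280:440].reshape(-1,3); q=w[(w[:,2]>.14)&(w[:,2]<.163)]; A=np.c_[q[:,:2],np.ones(len(q))]; c=np.linalg.lstsq(A,q[:,2],rcond=None)[0]
    print('lid n',len(q),'tilt',np.hypot(*c[:2]).round(3),q.mean(0).round(4))
E
python3 - <<'E'
from chk import *
run('w19.pkl',(387,182),(385,208),(383,234))
import time
A=cam('wrist'); B=None
for i in range(12): B=cam('wrist')
d=cv2.absdiff(A['image'],B['image'])[90:260,280:420]; print('diff max/mean',d.max(),d.mean(), A['s']['time'],B['s']['time'])
E
```

```text
seat frame 0.0007 0.0224 -0.0013
seat frame 0.0013 0.0026 -0.0014
seat frame 0.0015 -0.0177 -0.0005
yaw err 0.020832717637546183
lid n 11427 tilt 0.049 [ 0.5438 -0.2059  0.1488]
diff max/mean 88 3.5041456582633055 21.95 22.55
```

Run:
```python
from chk import *
for k in range(4):
    A=cam('wrist')
    g=cv2.GaussianBlur(cv2.cvtColor(A['image'],cv2.COLOR_BGR2GRAY),(5,5),0).astype(np.float32)
    if k==0: g0=g
    else:
        for b in ((90,260,285,430),(250,380,130,230),(140,290,430,560)):
            s=np.s_[b[0]:b[1],b[2]:b[3]]; print(round(A['s']['time'],2),b,np.abs(g-g0)[s].mean().round(2),np.round(cv2.phaseCorrelate(g0[s].copy(),g[s].copy())[0],2))
    for i in range(3): cam('top')
```

```text
22.8 (90, 260, 285, 430) 0.27 [-0.    0.02]
22.8 (250, 380, 130, 230) 0.52 [-0.02  0.54]
22.8 (140, 290, 430, 560) 0.29 [0.49 0.04]
23.0 (90, 260, 285, 430) 0.29 [-0.01  0.03]
23.0 (250, 380, 130, 230) 0.55 [0.02 0.52]
23.0 (140, 290, 430, 560) 0.33 [0.51 0.07]
23.2 (90, 260, 285, 430) 0.3 [-0.02  0.04]
23.2 (250, 380, 130, 230) 0.56 [-0.03  0.49]
23.2 (140, 290, 430, 560) 0.34 [0.51 0.06]
```

The pail is still (0.04 px or less over 0.6 s), centred on the seat, and the robot is clear. I'll hand it in.

```bash
python3 -c "
from cell import *
print(finish_job())"
```

```text
the job is handed in; nothing more can be done
None
```

The pail is hanging on the stand by its bail, and I handed the job in at about 23 s of the 72 s allowed; no verdict is reported.

- **Bail swing:** I raised the steel pail's bail with the shut fingers from outside and below, through its whole arc to the stop. The sleeve ended about 8–10 mm past the hinge line. Force stayed low, with a brief push of about 2.7–2.9 N at the stop, slightly over the 2.5 N sliding figure. The pail stayed standing, with no visible slide.
- **Lift and hang:** I gripped the sleeve, lifted the pail (about 8 N) and carried it over the low things on the bench. Then I brought the prongs into its opening from the front, lowered it and released. On seating I pressed about 20 N down on the prongs for a moment, then eased off before opening.

Last checks before handing in:
- **Position:** The sleeve's centre was at x +1.3, y +2.6, z −1.4 mm in the seat frame, with the crossbar square within about 0.02 rad.
- **Upright and still:** The lid was tilted about 0.05 rad, its top near z = 0.15 m, so the underside is about 50 mm clear of the bench. There was no visible movement over 0.6 s.
- **Robot and bystanders:** The gripper was open and clear, with wrist force near zero. The bystanders look unmoved by eye; in the last overhead view the arm partly hid the tray and hid the blue tip box, which I could see only in the side and wrist views.

One check disagreed: a raw picture difference looked large (peak 88). It was camera noise, because the blurred comparison showed the pail region shifted by at most 0.04 px.

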